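Gauge a bottle in the bench caliper

ROBOT

A 7-joint arm with a two-finger parallel gripper is mounted at the origin on the work surface. World frame = base frame: x ahead of the robot, y to its left, z up, the work surface at z = 0. Lengths are in mm, angles in rad, forces in N, time in s.
With the tool pointing down it reaches from about 400 to 925 mm from the base axis. Payload 4.1 kg.
Tool frame: the origin (TCP) lies on the centre line of the jaws, within the pads' length; the fingertips stand 25 mm ahead of it and the grasp point (between the pads) lies 6 mm ahead of it; z points along the fingers, y is the line along which they close (so a half turn about z gives the same grasp; the last joint's range is limited). The gripper opens to 85 mm and grips with 20 to 120 N. Pads are 22 mm wide; open, the fingers measure 114 mm over their backs; the gripper's body (76 mm by 85 mm) begins 54 mm behind the grasp point. The pads swing forward as they close: fully open they stand 13 mm farther back than shut.
Start: joints at [1.11, 0.398, 0.045, 1.537, -0.019, 1.207, -0.051], TCP at [230.11, -607.938, 256.347] pointing down, gripper open.
Joint ranges: [-2.82, 2.82], [-0.49, 2.23], [-1.37, 1.46], [0, 2.46], [-1.36, 4.5], [0.23, 2], [-2.94, 2.94]. Speed limits (rad/s): [2.57, 2.57, 3.14, 3.14, 3.14, 3.14, 3.14].

INTERFACE

Orientations are given as a rotation vector (axis times angle).
In Python, from cell import bot gives the robot as it stands.
- The arm moves only by the shell command python3 -m jog 'ROWS' [OPENING] [FORCE]. ROWS is JSON, a list that holds one entry, the list of rows, each a list of 4 numbers: the shift along the tool's x, y, z in mm, then the turn about the tool's z in rad. In form: [[[x, y, z, yaw], ...]]. A call has 1 to 12 rows; each row shifts and turns the commanded pose from where the row before left it, along the tool's axes as they then stand; what a row does not reach is not made up. A row lasts 1/8 s, in which the tool goes at most 62.5 mm and 10.7 degrees, less where a joint would pass 70% of its speed; a pose out of reach is approached as far as the arm can. A call is refused whole if a number of a shift passes 62.5 or a number of a turn 0.188, either way. A call with a gripper value outside its range is refused whole. OPENING is the opening, from 0 (shut) to 1 (fully open), set as the call begins (- or left out, the last holds). The fingers move at their own pace and stop on an object; FORCE is the grip in N (left out, the last holds). Time passes only in rows, so rows that do not move let the fingers close. It gives the time, the measured TCP pose, the force, the opening and the grip force at its end, in the units of the state.
- bot.get_obs(): the state, without advancing time (a new reading comes with each control period).
- bot.camera(name): name is "scene" or "top"; returns the picture (420x560x3 uint8, red, green, blue); there is no depth.
- bot.camera_model(name): a dict with "mtx" (3x3 intrinsics, pixels), "k1" (the pictures are not rectified: a ray, as slopes to the right and down, at radius r is drawn at 1 + k1 r^2 times it, then the intrinsics apply), "position" and "attitude" of the camera in the world. Camera axes: x right, y down, z forward; pixel columns grow to the right and rows downward; lengths in mm; the calibration is good to about 2 mm. A picture is of the moment at which its call begins. camera_model takes no time and is no camera call.
- bot.hand_in(): hands the job in; it is judged then, once.
The state is a dict: "t": time; "joint_positions": joint angles; "dq": joint speeds; "joint_efforts": joint torques, N m; "ee_pos": TCP position; "ee_rot": TCP orientation; "wrist_force": force on the tool from outside, world axes, zero at the start; "wrist_torque": the same for the moment, N m; "finger_gap": opening from 0.0 (shut) to 1.0 (fully open); "grasp_force": force on a finger pad.
Only numpy, scipy, OpenCV 4.12 (cv2) and the standard library are available. Lean on these libraries where they do the work, as an engineer would, in place of code of your own. Each camera call takes 0.05 s, during which the arm holds its last target. There are 200 camera calls.

TASK

Stand the short green bottle upright on the caliper's base plate, under the strip lamp and between the two jaws, and let go of it. Then push the sliding jaw gently shut on it until the spring anvil has given way by about half of its 10 mm travel, and leave the bottle clamped upright there. Do not disturb the tall bottle or the tray, and do not squeeze the bottle hard.

Things in the scene. Friction and masses are not known exactly. Their poses are not given: they have to be found in the camera images.
- short_bottle_mid (a point): the part: short round green bottle with a red screw cap, standing loose on the table. Body 46 mm diameter from its foot to 85 mm up, then a shoulder tapering to a 30 mm diameter cap; 122 mm tall in all, about 100 g. This point is on its axis half-way up, 61 mm above its foot; z is its axis
- gauge: bench caliper fixed to the table (position and yaw, -1.8 to -1.25 rad, vary). Origin on the table under it; its open front (-x) faces the robot's left, +y is the measuring direction and points away from the robot, z up. In its frame, mm: base plate x -110 to 80, y -170 to 170, top z 8; steel beam along y at x -95 to -65, top z 18. The jaw slides from -y towards the spring anvil at +y
- lamp (a point): middle of the underside of the white strip lamp fixed above the caliper, 252 mm above the table: 60 mm wide (gauge x -5 to 55), 420 mm long (y -210 to 210), 27 mm thick, on two posts 20 by 14 mm at gauge x 45, y +-200. It blocks a vertical tool over the bottle's place: come in from the open front (gauge -x), tilted 30 to 50 degrees from vertical
- housing (a point): middle of the top of the fixed dark anvil housing, 48 mm above the table: 40 by 40 mm (gauge x 10 to 50, y 75 to 115), joined to the beam by an arm at y 85 to 105, top 38 mm above the table
- bed (a point): point on the top of the base plate (x 30, y 10, z 8 mm in the gauge frame) in line with the anvil and jaw, below the middle of the lamp; a good place for the centre of the bottle's foot
- jaw (a joint): sliding jaw: opening between jaw face and the resting anvil face in m, 0 shut to 0.12 fully open; starts 0.09 to 0.115. Decreases as the jaw moves along the gauge's +y. Sliding friction about 7 N; it stays where it is left, also against the anvil's spring
- jaw_thumb (a point): centre of the jaw's dark thumb post, for pushing or pinching: 22 mm (x) by 14 mm (y) by 38 mm tall, top 71 mm above the table, in front of the lamp at gauge x -80, 20 mm behind the jaw face (towards -y). It stands on a carriage 42 (x) by 40 mm (y), top 33 mm above the table; a jaw arm 14 mm thick, top 46 mm above the table, reaches from there to gauge x 52
- jaw_face (a point): centre of the jaw's flat measuring face, at gauge x 30, 29 mm above the table (the face spans 12 to 46 mm above the table); it looks to the gauge's +y
- anvil_face (a point): centre of the flat measuring face of the spring anvil (36 mm wide, 12 to 46 mm above the table), looking to the gauge's -y; at rest at gauge x 30, y 55 mm
- anvil (a joint): how far the spring anvil is pushed in (towards the gauge's +y), in m: 0 at rest, 0.010 at its stop. Spring 0.4 N per mm plus 0.4 N at rest, so 5 mm means about 2.4 N. Its tail with a dark button comes out at the back of the housing by the same amount (button 2 mm off the housing at rest)
- tall_bottle_mid (a point): bystander: tall green bottle with a red cap, 62 mm diameter, 185 mm tall; the point is half-way up. It stands near the short bottle (which stands where varies). Leave alone
- cap_tray: bystander: open grey tray 90 by 110 by 40 mm with a few red caps in it; origin under its centre. Leave alone
Mind the look-alikes: they are no part of the job. Leave any blue or orange look-alike of the part that bears short_bottle_mid alone.

How it is judged:
By the outcome, as a careful person would: the job done as asked, in the order asked, and still so for the second after the job is handed in, with the robot touching nothing.
It also fails if it takes over 64 s, if anything falls off the work surface, if the arm or the gripper's body presses on something with over 40 N, if the wrist force passes 120 N, or if a joint passes its speed limit or range.

## Working session

There is one attempt and no reset: what is moved stays moved. The work goes in short steps, Python scripts to look and compute and a shell command to move; the robot and the scene stay as the last step left them, time stands still between calls to the robot, and variables do not carry over. Pictures are saved under pics/ and viewed, at most 10 in all, crops included, and the job is handed in when it is done.

```bash
ls; mkdir -p pics
python3 - <<'E'
from cell import bot
import cv2
for n in ("scene","top"):
    im=bot.camera(n); cv2.imwrite(f"pics/{n}0.png",im[:,:,::-1])
    print(n,bot.camera_model(n))
print(bot.get_obs())
E
```

```text
pics
scene {'mtx': array([[497.83970129,   0.        , 278.02581424],
       [  0.        , 497.83970129, 203.78796306],
       [  0.        ,   0.        ,   1.        ]]), 'k1': 0.04400861202127811, 'position': array([1441.14095207, -366.24328134,  940.6047727 ]), 'attitude': array([-1.92694653, -1.32492115,  0.59719426])}
top {'mtx': array([[516.16639528,   0.        , 274.31117759],
       [  0.        , 516.16639528, 206.53698448],
       [  0.        ,   0.        ,   1.        ]]), 'k1': -0.18175198311076002, 'position': array([ 360.04479049,    5.04131581, 1359.48794793]), 'attitude': array([-2.11449392,  2.16718494, -0.19248367])}
{'t': 0.1, 'joint_positions': array([ 1.11001307,  0.39914738,  0.04504809,  1.53778276, -0.01872647,
        1.20687723, -0.05071454]), 'dq': array([ 1.89083952e-03, -2.54447755e-03,  1.31012424e-03, -3.59903493e-03,
       -9.75015706e-05, -6.10190151e-04,  9.11930409e-04]), 'joint_efforts': array([ 3.30687755e-03, -4.76265264e+01,  1.36989143e+00, -2.54948205e+01,
        1.18406091e-02,  5.03876581e-03,  4.33203681e-06]), 'ee_pos': array([ 229.9002971 , -607.41566883,  255.33576688]), 'ee_rot': array([-3.08859849e+00, -5.64998738e-01,  6.67827957e-04]), 'wrist_force': array([ 0.18499291, -0.28372582,  0.06914544]), 'wrist_torque': array([-0.00285449,  0.04138907, -0.00541183]), 'grasp_force': 0.0, 'finger_gap': 1.0035337346335125}
```

View pics/scene0.png

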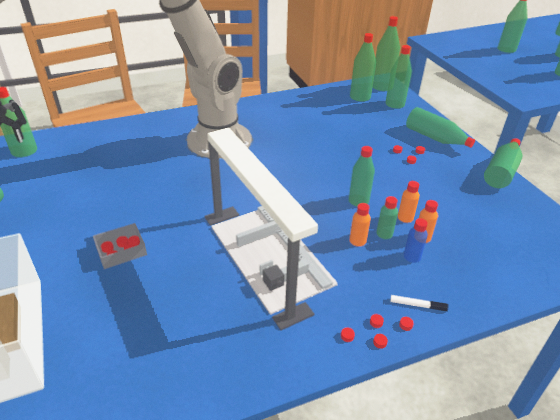

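View pics/top0.png

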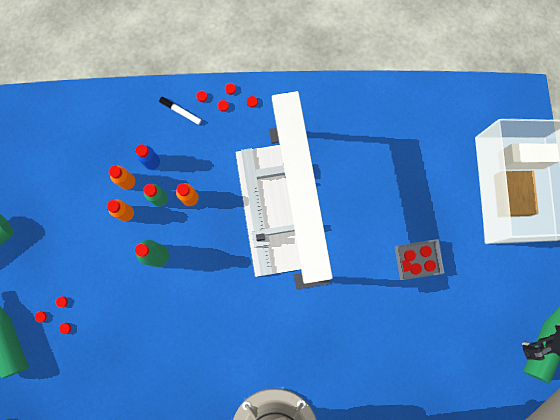

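The robot is at the bottom of the top view. Short upright bottles there are blue (147,155), orange (121,176), (187,192), (120,208) and green (153,193); the tall green one is at (150,252). The only short green upright bottle with a red cap is top (153,193) = scene (387,217). The rest are blue, orange, tall or lying. I'll confirm that in an enlarged crop.

```bash
cat > h.py <<'E'
import numpy as np, cv2
from scipy.spatial.transform import Rotation as R
from cell import bot
M={n:bot.camera_model(n) for n in("scene","top")}
def ray(n,uv):
    m=M[n]; p=cv2.undistortPoints(np.array([[uv]],float),m["mtx"],np.array([m["k1"],0,0,0,0.]))[0,0]
    return m["position"],R.from_rotvec(m["attitude"]).apply([p[0],p[1],1.])
def onz(n,uv,z):
    o,d=ray(n,uv); return o+d*(z-o[2])/d[2]
def proj(n,X):
    m=M[n]; r=R.from_rotvec(m["attitude"]).inv(); X=np.atleast_2d(np.array(X,float))
    return cv2.projectPoints(X,r.as_rotvec(),-r.apply(m["position"]),m["mtx"],np.array([m["k1"],0,0,0,0.]))[0][:,0]
def two(a,b):
    (o1,d1),(o2,d2)=ray("scene",a),ray("top",b)
    s=np.linalg.lstsq(np.c_[d1,-d2],o2-o1,rcond=None)[0]
    p,q=o1+s[0]*d1,o2+s[1]*d2
    return (p+q)/2,np.linalg.norm(p-q)
def blobs(im,f,amin=15):
    hsv=cv2.cvtColor(im,cv2.COLOR_RGB2HSV); m=f(hsv).astype(np.uint8)
    k,l,s,c=cv2.connectedComponentsWithStats(m)
    return [(c[i].round(1),s[i]) for i in range(1,k) if s[i][4]>=amin]
red=lambda h:((h[...,0]<5)|(h[...,0]>174))&(h[...,1]>190)&(h[...,2]>120)
E
python3 - <<'E'
from h import *
T=cv2.imread("pics/top0.png");S=cv2.imread("pics/scene0.png")
out=np.zeros((600,800,3),np.uint8)
a=cv2.resize(S[140:275,330:460],None,fx=3,fy=3,interpolation=2); out[:405,:390]=a
b=cv2.resize(T[135:285,95:225],None,fx=3,fy=3,interpolation=2)[:405]; out[:405,400:790]=b
cv2.imwrite("pics/crop1.png",out[:410])
g=np.zeros((600,800,3),np.uint8)
a=cv2.resize(S[195:335,200:345],None,fx=2.75,fy=2.75,interpolation=2);g[:a.shape[0],:a.shape[1]]=a
b=cv2.resize(T[85:295,225:340],None,fx=2.8,fy=2.8,interpolation=2);g[:b.shape[0],420:420+b.shape[1]]=b
cv2.imwrite("pics/crop2.png",g)
for n,I in(("scene",S),("top",T)):
    print(n)
    for c,s in blobs(I[:,:,::-1].copy(),red): 
        if s[1]>130 and s[1]<330: print(c,s, onz(n,c,122).round(0)[:2],onz(n,c,185).round(0)[:2])
E
```

```text
scene
top
[141.6 150.4] [136 145  12  12 117] [717. 314.] [699. 299.]
[115.  171.6] [109 166  13  12 120] [665. 381.] [649. 362.]
[182.9 189.1] [177 183  12  13 116] [616. 209.] [603. 198.]
[149.8 189.8] [144 184  13  13 124] [616. 291.] [603. 277.]
[113.  205.9] [107 200  13  13 125] [578. 384.] [567. 364.]
[141.3 249.8] [135 244  14  13 135] [468. 311.] [463. 295.]
[425.4 250.9] [420 246  12  11  99] [ 448. -381.] [ 444. -362.]
[410.8 262.6] [402 250  20  24 270] [ 421. -343.] [ 418. -325.]
[429.7 265.3] [424 260  12  11  99] [ 413. -390.] [ 410. -370.]
[ 61.2 301.5] [ 56 297  12  10  97] [344. 512.] [345. 486.]
[ 40.1 316.4] [ 35 311  11  11 100] [307. 567.] [310. 539.]
[ 64.6 328. ] [ 59 323  12  11 105] [280. 503.] [284. 477.]
```

View pics/crop1.png

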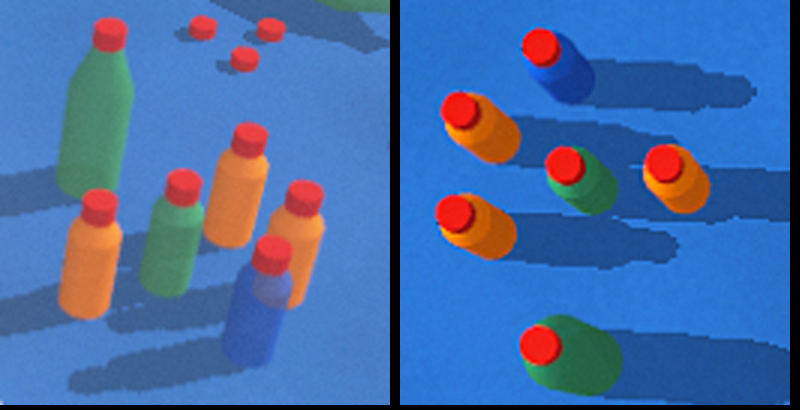

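View pics/crop2.png

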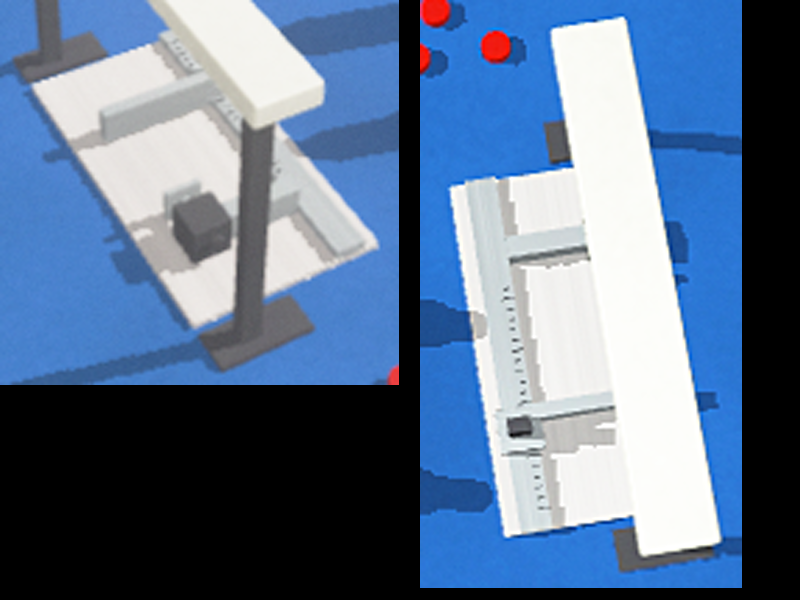

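Crop 1 confirms that the only short green bottle with a red cap is top (153,193) / scene (387,217). It is ringed by orange and blue look-alikes, with the tall one separate. Crop 2 shows the caliper with its front edge (beam and thumb) clear of the lamp, the jaw open and the post at top ≈(260,238). Next I'll fit the gauge pose.

Run:
```python
from h import *
from scipy.optimize import least_squares
T=cv2.imread("pics/top0.png")[:,:,::-1].copy();S=cv2.imread("pics/scene0.png")[:,:,::-1].copy()
red2=lambda h:((h[...,0]<6)|(h[...,0]>172))&(h[...,1]>150)&(h[...,2]>110)
for c,s in blobs(S,red2):
    if 340<c[0]<450 and 150<c[1]<300: print(c,s,onz("scene",c,115).round(0)[:2])
print("green",two((383.6,202.5),(149.8,189.8)))
# lamp mask top
h=cv2.cvtColor(T,cv2.COLOR_RGB2HSV)
m=((h[...,1]<25)&(h[...,2]>242)).astype(np.uint8); m[:,:265]=0;m[:,340:]=0
k,l,s,c=cv2.connectedComponentsWithStats(m);i=1+s[1:,4].argmax();print(s[i])
cn=max(cv2.findContours((l==i).astype(np.uint8),0,2)[0],key=cv2.contourArea)
box=cv2.boxPoints(cv2.minAreaRect(cn));print("lamp box",box.round(1).tolist())
L=[onz("top",b,279) for b in box]; print("lamp world",np.round(L)[:, :2].tolist())
top=lambda x,y:((x-420)/2.8+225,y/2.8+85); sc=lambda x,y:(x/2.75+200,y/2.75+195)
obs=[((-110,170),onz("top",top(450,186),8)),((-110,-170),onz("top",top(503,537),8)),
((-110,170),onz("scene",sc(378,245),8)),((80,170),onz("scene",sc(193,327),8)),((80,-170),onz("scene",sc(32,85),8))]
srt=sorted(L,key=lambda p:p[0])
n,f=sorted(srt[:2],key=lambda p:-p[1]),sorted(srt[2:],key=lambda p:-p[1])
obs+=[((-5,-210),n[0]),((55,-210),n[1]),((-5,210),f[0]),((55,210),f[1])]
def pt(p,g):
    c,s=np.cos(p[2]),np.sin(p[2]);return np.array([p[0]+c*g[0]-s*g[1],p[1]+s*g[0]+c*g[1]])
r=least_squares(lambda p:np.concatenate([pt(p,g)-w[:2] for g,w in obs]),[600,-50,-1.45],loss="soft_l1",f_scale=3)
print(r.x.round(3)); print(r.fun.reshape(-1,2).round(1).tolist())
p=r.x; th=[onz("top",top(519,425),71),]
c,s_=np.cos(p[2]),np.sin(p[2])
for t in th: 
    d=t[:2]-p[:2];print("thumb gauge",c*d[0]+s_*d[1],-s_*d[0]+c*d[1])
for g in[(-40,10),(30,10),(30,55),(30,-55),(-48,10),(-80,-60)]:print(g,pt(p,g).round(1))
```

```text
[366.3 151.1] [362 146  10  11  97] [386. 351.]
[411.1 159.3] [407 156   9   8  58] [469. 453.]
[412.7 186.4] [407 181  12  12 112] [582. 385.]
[390.8 202. ] [386 197  11  11 108] [619. 293.]
[430.9 206. ] [425 200  13  13 123] [669. 383.]
[362.6 209. ] [357 203  12  13 118] [619. 210.]
[420.5 224.4] [414 218  14  14 138] [720. 316.]
green (array([613.85504808, 285.09716881, 113.60132432]), np.float64(17.426765813960785))
[ 265   91   67  192 6006]
lamp box [[245.8000030517578, 99.69999694824219], [298.5, 90.4000015258789], [331.6000061035156, 278.20001220703125], [279.0, 287.5]]
lamp world [[782.0, 45.0], [802.0, -73.0], [386.0, -128.0], [370.0, -17.0]]
[586.298 -44.195  -1.437]
[[0.2, 3.0], [1.3, 2.4], [-2.5, 0.9], [-3.5, -0.5], [-2.7, -1.0], [7.4, -50.0], [-0.7, 1.1], [11.4, -56.3], [-0.2, 1.8]]
thumb gauge -76.9246396319351 -77.27626859323527
(-40, 10) [590.9  -3.2]
(30, 10) [600.2 -72.6]
(30, 55) [644.8 -66.6]
(30, -55) [535.8 -81.3]
(-48, 10) [589.8   4.7]
(-80, -60) [516.2  27.1]
```

Green bottle: both views agree to 3 mm, at about (617,292). The gauge fit has residuals of about 3 mm, and the thumb at y≈-77 gives an opening of about 112 mm. The jog can't tilt the tool, so here's the plan with it vertical:
1. Set the bottle on the plate just in front of the lamp.
2. Slide it in low down with the back of an open finger.

Lift and turn first.

```bash
cat >> h.py <<'E'
G=[586.3,-44.2,-1.437]
def g2w(x,y):
    c,s=np.cos(G[2]),np.sin(G[2]);return np.array([G[0]+c*x-s*y,G[1]+s*x+c*y])
def w2g(w):
    c,s=np.cos(G[2]),np.sin(G[2]);d=np.array(w)[:2]-G[:2];return np.array([c*d[0]+s*d[1],-s*d[0]+c*d[1]])
def plan(xyz,ang=None):
    o=bot.get_obs();r=R.from_rotvec(o["ee_rot"]);m=r.as_matrix()
    print("t",round(o["t"],2),"pos",o["ee_pos"].round(1),"gauge",w2g(o["ee_pos"]).round(1),"tilt deg",round(np.degrees(np.arccos(-m[2,2])),2),"F",o["wrist_force"].round(1),"gap",round(o["finger_gap"],3),"q",o["joint_positions"].round(2))
    print("tool delta",r.inv().apply(np.array(xyz,float)-o["ee_pos"]).round(1))
    if ang is not None:
        a=np.arctan2(m[1,1],m[0,1]); d=(ang-a+np.pi/2)%np.pi-np.pi/2; print("yaw cmd",round(-d,3))
GY=G[2]+np.pi/2
E
python3 -m jog '[[[0,0,-62.5,-0.168],[0,0,-62.5,-0.168],[0,0,0,-0.168],[0,0,0,-0.168],[0,0,0,-0.168],[0,0,0,-0.168],[0,0,0,-0.168],[0,0,0,-0.168]]]' 1
python3 -c "
from h import *
plan([616,299,380],GY)"
```

```text
t: 1.1
ee_pos: [230.0, -607.7, 380.6]
ee_rot: [-2.059, -2.371, -0.001]
wrist_force: [-0.8, 0.9, 1.5]
finger_gap: 1.0
grasp_force: 0.0
t 1.1 pos [ 230.  -607.7  380.6] gauge [ 510.9 -428.3] tilt deg 0.07 F [-0.8  0.9  1.5] gap 1.0 q [ 1.26  0.34 -0.17  1.34  0.06  1.46  1.24]
tool delta [843.6 509.3   1.4]
yaw cmd 0.007
```

```bash
python3 -m jog '[[[52.7,31.8,0,0],[52.7,31.8,0,0],[52.7,31.8,0,0],[52.7,31.8,0,0],[52.7,31.8,0,0],[52.7,31.8,0,0],[52.7,31.8,0,0],[52.7,31.8,0,0],[52.7,31.8,0,0],[52.7,31.8,0,0]]]'
python3 -c "
from h import *
plan([616,299,380],GY)"
```

```text
t: 2.35
ee_pos: [474.4, -41.2, 381.1]
ee_rot: [2.067, 2.365, -0.001]
wrist_force: [0.3, -0.7, 0.5]
finger_gap: 1.003
grasp_force: 0.0
t 2.35 pos [474.4 -41.2 381.1] gauge [ -17.9 -110.5] tilt deg 0.04 F [ 0.3 -0.7  0.5] gap 1.003 q [ 0.67  0.03 -0.69  1.73  0.02  1.39  0.12]
tool delta [318.1 185.9   0.9]
yaw cmd 0.001
```

```bash
python3 -m jog '[[[53,31,0,0],[53,31,0,0],[53,31,0,0],[53,31,0,0],[53,31,0,0],[53,31,0,0],[0,0,60,0],[0,0,60,0],[0,0,50,0],[0,0,0,0]]]'
python3 -c "
from h import *
plan([616,299,80],GY)
for n in M: cv2.imwrite(f'pics/{n}1.png',bot.camera(n)[:,:,::-1])
a=cv2.imread('pics/scene1.png');b=cv2.imread('pics/top1.png')
o=np.zeros((600,800,3),np.uint8);o[:420,:460]=a[:,100:];o[:420,462:800]=b[:,60:398];cv2.imwrite('pics/c3.png',o[:420])"
```

```text
t: 3.6
ee_pos: [613.6, 294.8, 206.2]
ee_rot: [-2.064, -2.364, 0.015]
wrist_force: [0.5, 0.1, 1.1]
finger_gap: 1.001
grasp_force: 0.0
t 3.6 pos [613.6 294.8 206.2] gauge [-332.4   72.2] tilt deg 0.58 F [0.5 0.1 1.1] gap 1.001 q [ 0.02  0.61 -0.8   1.49  0.45  1.25 -0.7 ]
tool delta [  4.3   4.1 126.2]
yaw cmd 0.001
```

View pics/c3.png

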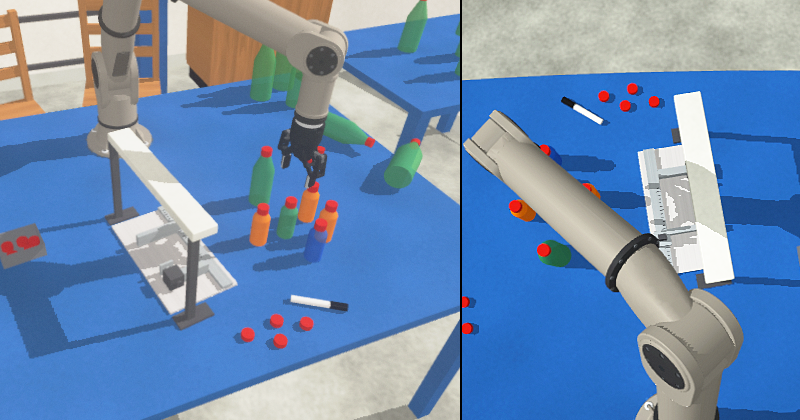

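The hand under the wrist is a slim cylinder of about 44 mm radius, and the wrist joint is well above lamp height, so a vertical tool fits just in front of the lamp. The gripper is over the short green bottle; descending.

```bash
python3 -m jog '[[[4.3,4.5,0,0],[0,0,40,0],[0,0,40,0],[0,0,30,0],[0,0,16,0],[0,0,0,0],[0,0,0,0]]]'
python3 -c "
from h import *
plan([616,299,80],GY)
for n in M: cv2.imwrite(f'pics/{n}2.png',bot.camera(n)[:,:,::-1])
a=cv2.imread('pics/scene2.png');b=cv2.imread('pics/top2.png')
o=np.zeros((600,800,3),np.uint8);o[:420,:420]=cv2.resize(a[140:280,330:470],None,fx=3,fy=3);cv2.imwrite('pics/c4.png',o[:420,:420])"
```

```text
t: 4.58
ee_pos: [620.8, 303.0, 87.3]
ee_rot: [2.066, 2.365, 0.005]
wrist_force: [-0.1, 0.4, 0.7]
finger_gap: 1.002
grasp_force: 0.0
t 4.58 pos [620.8 303.   87.3] gauge [-339.5   80.5] tilt deg 0.19 F [-0.1  0.4  0.7] gap 1.002 q [-0.02  0.73 -0.74  1.57  0.54  1.06 -0.78]
tool delta [-3.4 -5.3  7.3]
yaw cmd 0.001
```

View pics/c4.png

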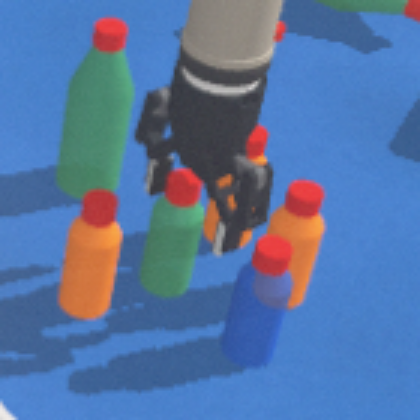

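The crop shows the short green bottle's cap at (185,185) between the two fingers at (155,180) and (230,240), with neighbours clear. I'll trim the position and grip gently.

```bash
python3 -m jog '[[[-3.4,-4,3,0],[0,0,3,0],[0,0,0,0]]]' 
python3 -m jog '[[[0,0,0,0],[0,0,0,0],[0,0,0,0],[0,0,0,0],[0,0,0,0],[0,0,0,0],[0,0,0,0]]]' 0 25
python3 -c "
from h import *
plan([616,299,80],GY);print(bot.get_obs()['grasp_force'])"
```

```text
t: 5.05
ee_pos: [615.9, 297.8, 78.9]
ee_rot: [-2.067, -2.366, 0.001]
wrist_force: [0.5, -0.6, 0.0]
finger_gap: 1.005
grasp_force: 0.0
t: 5.92
ee_pos: [616.0, 298.3, 79.4]
ee_rot: [-2.066, -2.366, 0.0]
wrist_force: [-2.1, 0.6, 3.0]
finger_gap: 0.526
grasp_force: 27.7
t 5.92 pos [616.  298.3  79.4] gauge [-335.5   75.1] tilt deg 0.01 F [-2.1  0.6  3. ] gap 0.526 q [-0.02  0.73 -0.74  1.59  0.55  1.04 -0.78]
tool delta [ 0.7  0.1 -0.6]
yaw cmd 0.001
27.734309756524453
```

```bash
python3 -m jog '[[[0,0,-30,0],[0,0,-50,0],[0,0,-50,0],[0,0,-25,0],[-40,-11,0,0],[-50,-14,0,0],[-50,-14,0,0],[-50,-14,0,0],[-35,-8,0,0],[-20,-4,0,0],[0,0,0,0],[0,0,0,0]]]'
python3 - <<'E'
from h import *
plan(list(g2w(-48,10))+[88],GY)
red2=lambda h:((h[...,0]<6)|(h[...,0]>172))&(h[...,1]>150)&(h[...,2]>80)
o=bot.get_obs();z=o["ee_pos"][2]+(115-79.4)
for n in M:
    im=bot.camera(n);cv2.imwrite(f'pics/{n}3.png',im[:,:,::-1])
    X=o["ee_pos"]+[0,0,z-o["ee_pos"][2]];print(n,"expected cap px",proj(n,X).round(0),proj(n,X-[0,0,115]).round(0))
    for c,s in blobs(im,red2,8):
        if np.hypot(*(c-proj(n,X)[0]))<50: print(c,s,onz(n,c,z).round(1),w2g(onz(n,c,z)).round(1))
E
```

```text
t: 7.42
ee_pos: [584.6, 48.1, 234.2]
ee_rot: [-2.064, -2.367, -0.001]
wrist_force: [0.3, 0.1, -0.9]
finger_gap: 0.529
grasp_force: 27.3
t 7.42 pos [584.6  48.1 234.2] gauge [-91.7  10.7] tilt deg 0.06 F [ 0.3  0.1 -0.9] gap 0.529 q [ 0.49  0.4  -0.84  1.7   0.32  1.18 -0.29]
tool delta [-43.8  -0.8 146.2]
yaw cmd 0.003
scene expected cap px [[303. 165.]] [[300. 203.]]
[298.9 167.6] [297 161   6  13  51] [591.1  35.4 269.8] [-78.3  15.4]
top expected cap px [[246. 188.]] [[248. 198.]]
```

Run:
```python
import cv2,numpy as np
a=cv2.imread('pics/scene3.png');b=cv2.imread('pics/top3.png')
o=np.zeros((560,800,3),np.uint8);o[:,:480]=cv2.resize(a[110:250,240:360],None,fx=4,fy=4,interpolation=2);o[:,490:]=cv2.resize(b[80:299,190:312],(310,560),interpolation=2);cv2.imwrite('pics/c5.png',o)
```

```text
(no output)
```

View pics/c5.png

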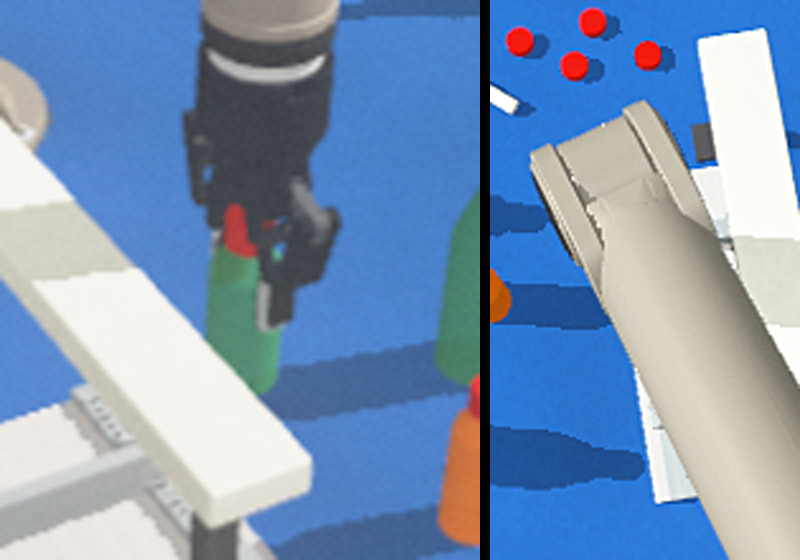

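The scene crop shows the bottle gripped upright, body from (208,260) to (280,380) in the crop, and the forearm well above the lamp. I'll measure the bottle's axis offset from the body mask.

Run:
```python
from h import *
S=cv2.imread("pics/scene3.png")[:,:,::-1].copy()
h=cv2.cvtColor(S,cv2.COLOR_RGB2HSV); m=(h[...,0]>55)&(h[...,0]<85)&(h[...,1]>80)
P=bot.get_obs()["ee_pos"]; foot=P[2]-79.4
for zz in range(12,60,8):
    c=proj("scene",[[*P[:2],foot+zz]])[0]; v=int(round(c[1])); u=np.where(m[v,285:320])[0]+285
    print(zz,c.round(1),u.min(),u.max(),len(u),"centre off px",((u.min()+u.max())/2-c[0]).round(2))
a=proj("scene",[[*P[:2],P[2]-40],[*(g2w(*(w2g(P)+[6.4,0]))),P[2]-40],[*(g2w(*(w2g(P)+[0,6.4]))),P[2]-40]]);print(a-a[0])
S0=cv2.imread("pics/scene0.png")[:,:,::-1].copy()
h=cv2.cvtColor(S0,cv2.COLOR_RGB2HSV); m=(h[...,0]>55)&(h[...,0]<85)&(h[...,1]>80)
for zz in range(12,80,12):
    c=proj("scene",[[617.5,292,zz]])[0];v=int(round(c[1]));u=np.where(m[v,370:405])[0]+370;print(zz,c.round(1),u.min(),u.max(),((u.min()+u.max())/2-c[0]).round(2))
```

```text
12 [300.8 199.2] 296 308 13 centre off px 1.2
20 [301.  196.6] 294 308 15 centre off px 0.04
28 [301.1 194.1] 292 308 17 centre off px -1.12
36 [301.3 191.5] 292 309 13 centre off px -0.79
44 [301.5 188.9] 292 302 11 centre off px -4.45
52 [301.6 186.3] 292 303 12 centre off px -4.12
[[ 0.          0.        ]
 [-2.26053214  0.76172599]
 [ 1.37371295  1.45160781]]
12 [383.9 230.6] 377 393 1.08
24 [384.6 227.4] 378 393 0.9
36 [385.3 224.2] 378 394 0.71
48 [386.  220.9] 379 395 1.01
60 [386.7 217.5] 380 396 1.3
72 [387.4 214.2] 380 396 0.58
```

The offset is about 3.5 mm. I want about 8 mm so the hand clears the lamp while the foot clears the beam, so I'll set the bottle on the open table at gauge (-160,10) and regrasp.

```bash
python3 -m jog '[[[34,0,0,0],[34,0,20,0],[0,0,40,0],[0,0,40,0],[0,0,30,0],[0,0,15,0],[0,0,6,0],[0,0,1.5,0],[0,0,1.5,0],[0,0,0,0],[0,0,0,0]]]'
python3 -c "
from h import *
plan(list(g2w(-160,10))+[79.4],GY)"
```

```text
t: 8.9
ee_pos: [575.8, 114.0, 80.7]
ee_rot: [2.066, 2.366, 0.001]
wrist_force: [-0.6, 1.5, -1.1]
finger_gap: 0.526
grasp_force: 27.3
t 8.9 pos [575.8 114.   80.7] gauge [-158.2   10.7] tilt deg 0.05 F [-0.6  1.5 -1.1] gap 0.526 q [ 0.31  0.58 -0.76  1.84  0.49  0.92 -0.54]
tool delta [ 1.8 -0.7  1.3]
yaw cmd 0.001
```

```bash
python3 -m jog '[[[0,0,1.2,0],[0,0,0,0]]]'; python3 -m jog '[[[0,0,0,0],[0,0,0,0],[0,0,0,0],[4.5,0,0,0],[0,0,0,0]]]' 0.8
python3 - <<'E'
from h import *
S=bot.camera("scene");P=bot.get_obs()["ee_pos"];print(P.round(1),w2g(P))
h=cv2.cvtColor(S,cv2.COLOR_RGB2HSV); m=(h[...,0]>55)&(h[...,0]<85)&(h[...,1]>80)
for zz in range(4,60,8):
    c=proj("scene",[[*P[:2],zz]])[0]; v=int(round(c[1])); a=int(c[0]);u=np.where(m[v,a-16:a+17])[0]+a-16
    if len(u):print(zz,c.round(1),u.min(),u.max(),len(u),((u.min()+u.max())/2-c[0]).round(2))
E
python3 -m jog '[[[0,0,0,0],[0,0,0,0],[0,0,0,0],[0,0,0,0],[0,0,0,0]]]' 0 30
```

```text
t: 9.15
ee_pos: [575.7, 114.1, 79.3]
ee_rot: [2.066, 2.366, 0.0]
wrist_force: [-0.2, -0.1, 1.4]
finger_gap: 0.523
grasp_force: 27.5
t: 9.78
ee_pos: [574.8, 119.3, 79.2]
ee_rot: [-2.065, -2.367, -0.001]
wrist_force: [-0.8, -0.5, 0.6]
finger_gap: 0.802
grasp_force: 0.0
[574.8 119.   79.1] [-163.22408028   10.38981934]
4 [320.1 237.7] 310 325 16 -2.57
12 [320.3 235.6] 311 326 16 -1.79
20 [320.5 233.4] 317 326 10 0.99
28 [320.7 231.3] 318 326 9 1.27
36 [321.  229.1] 318 326 9 1.05
44 [321.2 226.9] 319 326 8 1.32
52 [321.4 224.7] 319 326 8 1.1
t: 10.45
ee_pos: [574.8, 118.5, 79.2]
ee_rot: [2.067, 2.366, -0.001]
wrist_force: [-1.9, 0.8, 2.3]
finger_gap: 0.53
grasp_force: 31.0
```

```bash
python3 -m jog '[[[0,0,-25,0],[0,0,-20,0],[-40,0,0,0],[-40,0,0,0],[-20,0,0,0],[-7,0,0,0],[0,0,0,0],[0,0,0,0]]]'
python3 -c "
from h import *
plan(list(g2w(-48,10))+[90],GY);print(bot.get_obs()['wrist_torque'])"
```

```text
t: 11.45
ee_pos: [589.2, 14.6, 124.3]
ee_rot: [-2.063, -2.369, -0.002]
wrist_force: [-0.5, 0.2, -1.6]
finger_gap: 0.526
grasp_force: 31.1
t 11.45 pos [589.2  14.6 124.3] gauge [-57.9  10.7] tilt deg 0.07 F [-0.5  0.2 -1.6] gap 0.526 q [ 0.5   0.53 -0.78  1.8   0.44  0.99 -0.32]
tool delta [-10.   -0.7  34.3]
yaw cmd 0.004
[ 0.05822721 -0.01496263  0.04097989]
```

```bash
python3 -m jog '[[[-5,0,0,0],[-3,0,0,0],[-2,0,0,0],[0,0,0,0],[0,0,0,0]]]'
python3 -c "
from h import *
plan(list(g2w(-48,10))+[90],GY);print(bot.get_obs()['wrist_torque'])
a=bot.camera('scene');b=bot.camera('top')
o=np.zeros((560,800,3),np.uint8);o[:,:480]=cv2.resize(a[130:270,220:340],None,fx=4,fy=4,interpolation=2);o[:,490:]=cv2.resize(b[130:262,225:298],(310,560),interpolation=2);cv2.imwrite('pics/c6.png',o[:,:,::-1])"
```

```text
t: 12.08
ee_pos: [590.7, 2.6, 124.1]
ee_rot: [2.066, 2.366, 0.0]
wrist_force: [0.5, 0.8, -1.2]
finger_gap: 0.523
grasp_force: 31.1
t 12.07 pos [590.7   2.6 124.1] gauge [-45.8  10.6] tilt deg 0.0 F [ 0.5  0.8 -1.2] gap 0.523 q [ 0.51  0.53 -0.78  1.8   0.44  0.99 -0.31]
tool delta [ 2.2 -0.6 34.1]
yaw cmd 0.001
[-0.00530687  0.01255186 -0.04061933]
```

View pics/c6.png

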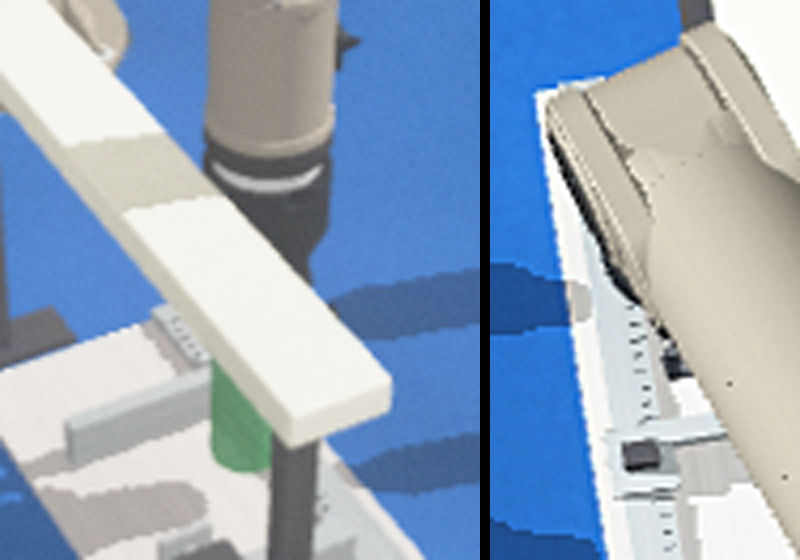

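The bottle hangs upright in front of the lamp, with no contact force at TCP x≈-46 and the foot visible at crop (240,450). Lowering onto the plate.

```bash
python3 -m jog '[[[0,0,15,0],[0,0,10,0],[0,0,6,0],[0,0,2,0],[0,0,0,0],[0,0,0,0]]]'
python3 -m jog '[[[0,0,1.5,0],[0,0,0,0],[0,0,0,0]]]'
python3 -c "
from h import *
plan(list(g2w(-47,10))+[87.5],GY)"
```

```text
t: 12.92
ee_pos: [591.0, 2.7, 91.5]
ee_rot: [2.066, 2.366, 0.001]
wrist_force: [0.3, -0.2, -1.0]
finger_gap: 0.526
grasp_force: 31.1
t: 13.3
ee_pos: [590.7, 2.5, 89.7]
ee_rot: [2.066, 2.366, -0.0]
wrist_force: [0.8, -0.2, 0.1]
finger_gap: 0.522
grasp_force: 31.1
t 13.3 pos [590.7   2.5  89.7] gauge [-45.7  10.6] tilt deg 0.01 F [ 0.8 -0.2  0.1] gap 0.522 q [ 0.49  0.57 -0.75  1.82  0.48  0.94 -0.34]
tool delta [ 1.3 -0.6  2.2]
yaw cmd 0.001
```

```bash
for i in 1 2; do python3 -m jog '[[[0,0,1.2,0],[0,0,0,0],[0,0,0,0]]]' | egrep 'pos|force'; done
```

```text
ee_pos: [590.7, 2.6, 88.4]
wrist_force: [0.9, 0.5, -0.5]
grasp_force: 31.1
ee_pos: [590.8, 2.6, 87.2]
wrist_force: [-0.3, 0.5, -0.1]
grasp_force: 31.1
```

```bash
python3 -m jog '[[[0,0,0.8,0],[0,0,0,0],[0,0,0,0]]]'| egrep 'pos|force'; python3 -m jog '[[[0,0,0,0],[0,0,0,0],[0,0,0,0],[0,0,0,0],[0,0,-15,0],[0,0,-35,0],[0,0,-45,0],[0,0,0,0]]]' 1 
python3 -c "
from h import *
a=bot.camera('scene');b=bot.camera('top')
plan(list(g2w(-90,10))+[180],G[2])
h=cv2.cvtColor(a,cv2.COLOR_RGB2HSV); m=(h[...,0]>55)&(h[...,0]<85)&(h[...,1]>80)
print(proj('scene',[[*g2w(-38,10),8],[*g2w(-38,10),60],[*g2w(-38,10),125]]).round(1))
ys,xs=np.where(m[150:280,250:320]);print(xs.min()+250,xs.max()+250,ys.min()+150,ys.max()+150)
for v in range(ys.min()+150,ys.max()+151,3):
  u=np.where(m[v,250:320])[0]
  if len(u):print(v,u.min()+250,u.max()+250)
cv2.imwrite('pics/scene7.png',a[:,:,::-1]);cv2.imwrite('pics/top7.png',b[:,:,::-1])"
```

```text
ee_pos: [590.8, 2.7, 87.1]
wrist_force: [-1.8, -0.4, 5.0]
grasp_force: 31.7
t: 15.42
ee_pos: [593.6, 3.6, 186.4]
ee_rot: [2.062, 2.361, 0.009]
wrist_force: [0.6, 0.6, -0.4]
finger_gap: 0.998
grasp_force: 0.0
t 15.53 pos [590.9   2.5 182.3] gauge [-45.7  10.7] tilt deg 0.09 F [-0.2 -0.9 -0.5] gap 0.999 q [ 0.55  0.46 -0.82  1.75  0.38  1.09 -0.26]
tool delta [44.3 -0.7  2.3]
yaw cmd -1.569
[[280.  252. ]
 [280.4 237.6]
 [281.1 218.6]]
273 286 229 257
229 276 279
232 274 282
235 279 284
238 282 286
241 279 286
244 281 286
247 275 286
250 274 286
253 273 286
256 276 285
```

Contact was felt at 5 N and the bottle is released. In the image its foot is at u≈280, v≈256, as projected for gauge (-38,10). Back off, turn 90° and measure the finger profile numerically.

```bash
python3 -m jog '[[[30,0,0,0],[50,0,0,0],[5,0,0,-0.174],[0,0,0,-0.174],[0,0,0,-0.174],[0,0,0,-0.174],[0,0,0,-0.174],[0,0,0,-0.174],[0,0,0,-0.174],[0,0,0,-0.174],[0,0,0,-0.174],[0,0,0,0]]]'
python3 - <<'E'
from h import *
plan(list(g2w(-130,10.6))+[182],G[2])
o=bot.get_obs();P=o["ee_pos"]
a=bot.camera('scene');cv2.imwrite('pics/scene8.png',a[:,:,::-1])
cg=w2g(P)
for dz in (60,40,20,0,-12,-25):
    print(dz,proj("scene",[[*g2w(cg[0]-57,cg[1]),P[2]+dz],[*g2w(*cg),P[2]+dz],[*g2w(cg[0]+57,cg[1]),P[2]+dz]]).round(0).tolist())
c=proj("scene",P)[0].astype(int);h=cv2.cvtColor(a,cv2.COLOR_RGB2HSV)
sub=h[c[1]-32:c[1]+16,c[0]-35:c[0]+36]
print("origin",c-[35,32])
for r in sub: print("".join('#' if p[2]<90 else 'o' if p[1]<60 else '.' for p in r))
E
```

```text
t: 17.02
ee_pos: [578.4, 86.5, 180.0]
ee_rot: [0.201, -3.132, -0.001]
wrist_force: [-0.7, 0.1, 0.1]
finger_gap: 0.999
grasp_force: 0.0
t 17.02 pos [578.4  86.5 180. ] gauge [-130.5    9.6] tilt deg 0.16 F [-0.7  0.1  0.1] gap 0.999 q [ 0.63  0.61 -1.18  1.76  0.61  1.2   0.97]
tool delta [-1.  -0.5 -2. ]
yaw cmd -0.005
60 [[335.0, 164.0], [316.0, 171.0], [295.0, 177.0]]
40 [[335.0, 171.0], [315.0, 177.0], [295.0, 184.0]]
20 [[334.0, 177.0], [315.0, 184.0], [295.0, 191.0]]
0 [[333.0, 184.0], [314.0, 190.0], [294.0, 197.0]]
-12 [[333.0, 188.0], [314.0, 194.0], [294.0, 201.0]]
-25 [[332.0, 192.0], [313.0, 198.0], [294.0, 205.0]]
origin [279 158]
........................##############################ooooo#####.......
.........................#############################oooooo#####......
.........................#############################oooooo####.......
.........................#############################..ooooo####......
........................##############################...oooo####......
........................#############################....#######.......
.................
[... 2306 characters left out ...]
#oooo...............................................
oooooooooooooo...###oooo...............................................
ooooooooooooooo...##ooo................................................
oooooooooooooooo...#ooo................................................
ooooooooooooooooo..oooo................................................
oooooooooooooooooo..oo.................................................
ooooooooooooooooooo....................................................
oooooooooooooooooooo...................................................
ooooooooooooooooooooo..................................................
oooooooooooooooooooooo.................................................
```

The profile shows the pad tips about 13 mm below the TCP at offset ≈48 mm. The knuckle is wider (≈66 mm) and starts about 33 mm above the tip. I'll push as low as possible, in small steps, checking that the bottle doesn't tilt.

```bash
cat >> h.py <<'E'
def bottle(save=None):
    a=bot.camera('scene')
    if save: cv2.imwrite(save,a[:,:,::-1])
    h=cv2.cvtColor(a,cv2.COLOR_RGB2HSV); m=((h[...,0]>55)&(h[...,0]<85)&(h[...,1]>80))[180:290,215:300]
    ys,xs=np.where(m)
    if len(ys): print("green u",xs.min()+215,xs.max()+215,"v",ys.min()+180,ys.max()+180,"n",len(ys))
    for v in range(ys.min(),ys.max()+1,4):
        u=np.where(m[v])[0]; print(v+180,(u.min()+215,u.max()+215) if len(u) else '',end=' ')
    b=a[180:260,215:300].copy()
    print("\nred",[(c+[215,180],s[2:].tolist()) for c,s in blobs(b,lambda h:((h[...,0]<6)|(h[...,0]>172))&(h[...,1]>120)&(h[...,2]>60),4)])
E
python3 -m jog '[[[-1,10,0,0],[0,0,45,0],[0,0,45,0],[0,0,35,0],[0,0,13,0],[0,0,4,0],[0,0,2,0],[0,0,0,0]]]'
python3 -c "
from h import *
plan(list(g2w(-140,10.6))+[35],G[2]);bottle('pics/s9.png')
print(proj('scene',[[*g2w(-38,10.6),z] for z in (8,60,93,125)]).round(1).tolist())"
```

```text
t: 18.08
ee_pos: [579.7, 97.1, 38.5]
ee_rot: [-0.204, 3.133, -0.0]
wrist_force: [0.3, -0.5, 0.1]
finger_gap: 1.002
grasp_force: 0.0
t 18.07 pos [579.7  97.1  38.5] gauge [-140.9   12.3] tilt deg 0.11 F [ 0.3 -0.5  0.1] gap 1.002 q [ 0.5   0.77 -1.02  1.85  0.79  0.99  0.83]
tool delta [ 1.7 -0.9  3.5]
yaw cmd -0.004
green u 273 286 v 228 257 n 245
228 (np.int64(276), np.int64(278)) 232 (np.int64(274), np.int64(282)) 236 (np.int64(279), np.int64(285)) 240 (np.int64(278), np.int64(286)) 244 (np.int64(276), np.int64(286)) 248 (np.int64(275), np.int64(286)) 252 (np.int64(273), np.int64(286)) 256 (np.int64(276), np.int64(285)) 
red []
[[280.1, 252.2], [280.6, 237.8], [280.9, 228.3], [281.2, 218.7]]
```

```bash
python3 -m jog '[[[1.5,-6,2,0],[0,-6,0,0],[0,0,0,0],[0,0,0,0]]]'|egrep 'pos|wrist'
python3 -c "
from h import *
plan(list(g2w(-120,10.6))+[36],G[2]);bottle()"
python3 -m jog '[[[0,-6,0,0],[0,0,0,0],[0,0,0,0]]]'|egrep 'pos|wrist'
python3 -c "
from h import *
plan(list(g2w(-120,10.6))+[36],G[2]);bottle('pics/s10.png')"
```

```text
ee_pos: [579.0, 84.7, 35.4]
wrist_force: [-0.4, 0.2, 0.3]
t 18.62 pos [579.   84.7  35.4] gauge [-128.7   10. ] tilt deg 0.01 F [-0.4  0.2  0.3] gap 0.998 q [ 0.52  0.77 -1.02  1.86  0.8   0.98  0.84]
tool delta [-0.7 -8.7 -0.6]
yaw cmd -0.004
green u 271 287 v 228 257 n 265
228 (np.int64(272), np.int64(272)) 232 (np.int64(271), np.int64(282)) 236 (np.int64(276), np.int64(286)) 240 (np.int64(277), np.int64(287)) 244 (np.int64(273), np.int64(286)) 248 (np.int64(274), np.int64(286)) 252 (np.int64(274), np.int64(286)) 256 (np.int64(278), np.int64(284)) 
red [(array([275. , 224.5]), [6, 8, 25])]
ee_pos: [579.8, 78.6, 35.3]
wrist_force: [0.4, 1.2, -0.8]
t 19.05 pos [579.8  78.6  35.3] gauge [-122.6    9.9] tilt deg 0.01 F [ 0.4  1.2 -0.8] gap 1.0 q [ 0.53  0.77 -1.02  1.86  0.8   0.98  0.85]
tool delta [-0.7 -2.6 -0.7]
yaw cmd -0.004
green u 268 287 v 229 257 n 280
229 (np.int64(279), np.int64(280)) 233 (np.int64(270), np.int64(283)) 237 (np.int64(276), np.int64(285)) 241 (np.int64(277), np.int64(286)) 245 (np.int64(272), np.int64(286)) 249 (np.int64(275), np.int64(286)) 253 (np.int64(273), np.int64(286)) 257 (np.int64(279), np.int64(280)) 
red [(array([272.3, 224.1]), [11, 12, 82])]
```

The cap now shows at (272,224), left of where an upright bottle's would be, and the foot has not moved. The bottle is tipping rather than sliding, so I'll back off.

```bash
python3 -m jog '[[[0,4,0,0],[0,4,0,0],[0,4,0,0],[0,6,0,0],[0,0,0,0],[0,0,0,0]]]'|egrep 'pos|wrist'
python3 - <<'E'
from h import *
plan(list(g2w(-140,10.6))+[36],G[2]);bottle('pics/s11.png')
t=bot.camera('top');s=bot.camera('scene')
o=np.zeros((560,800,3),np.uint8);o[:,:400]=cv2.resize(cv2.imread('pics/s10.png')[190:288,240:310,::-1],(400,560),interpolation=2);o[:,405:800]=cv2.resize(s[190:288,240:310],(395,560),interpolation=2);cv2.imwrite('pics/c7.png',o[:,:,::-1]);cv2.imwrite('pics/t11.png',t[:,:,::-1])
E
```

```text
ee_pos: [577.4, 96.5, 35.3]
wrist_force: [0.5, 1.1, -0.9]
t 19.85 pos [577.4  96.5  35.3] gauge [-140.6   10. ] tilt deg 0.02 F [ 0.5  1.1 -0.9] gap 1.002 q [ 0.5   0.77 -1.02  1.86  0.8   0.98  0.82]
tool delta [-0.6 -0.6 -0.7]
yaw cmd -0.003
green u 273 286 v 228 257 n 240
228 (np.int64(276), np.int64(279)) 232 (np.int64(274), np.int64(282)) 236 (np.int64(279), np.int64(285)) 240 (np.int64(279), np.int64(286)) 244 (np.int64(276), np.int64(286)) 248 (np.int64(276), np.int64(286)) 252 (np.int64(276), np.int64(286)) 256 (np.int64(276), np.int64(285)) 
red []
```

View pics/c7.png

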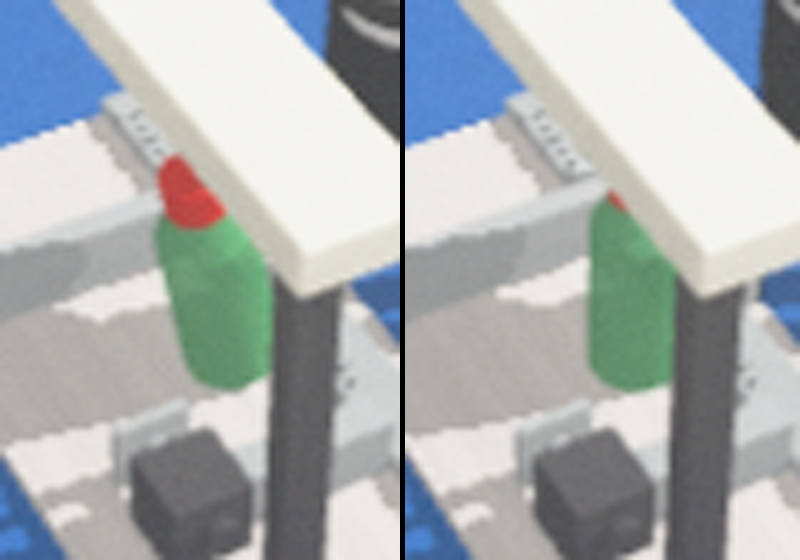

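The left panel shows the bottle tipped; the right panel shows it back upright at the same spot, with the foot around (635,380) in the crop. Friction is too high for a knuckle-height push. The task wants a tilted tool, and the only way I can see to get one is at the edge of reach, so I'll check whether the arm gives a useful tilt there. The side of the robot opposite the lamp tilts the useful way (tip towards gauge +x). Lift clear first and turn back.

```bash
python3 -m jog '[[[0,0,-40,0.174],[0,0,-62,0.174],[0,0,-62,0.174],[0,0,-62,0.174],[0,0,-40,0.174],[0,0,0,0.174],[0,0,0,0.174],[0,0,0,0.174],[0,0,0,0.174],[0,0,0,0]]]'|egrep 't:|pos'
python3 -c "
from h import *
plan([450,330,300],GY);plan([0,480,300])"
```

```text
t: 21.25
ee_pos: [577.3, 96.6, 301.4]
ee_rot: [2.064, 2.368, -0.001]
t 21.25 pos [577.3  96.6 301.4] gauge [-140.8    9.8] tilt deg 0.04 F [ 0.1 -0.8  0.4] gap 0.999 q [ 0.46  0.36 -0.91  1.62  0.29  1.31 -0.35]
tool delta [248.6 -94.2   1.2]
yaw cmd 0.003
t 21.25 pos [577.3  96.6 301.4] gauge [-140.8    9.8] tilt deg 0.04 F [ 0.1 -0.8  0.4] gap 0.999 q [ 0.46  0.36 -0.91  1.62  0.29  1.31 -0.35]
tool delta [ 458.7 -519.4    1.1]
```

```bash
python3 -m jog '[[[50,-19,0,0],[50,-19,0,0],[50,-19,0,0],[50,-19,0,0],[50,-19,0,0],[26,-53,0,0],[26,-53,0,0],[26,-53,0,0],[26,-53,0,0],[26,-53,0,0],[26,-53,0,0],[26,-53,0,0]]]'|egrep 't:|pos'
python3 -c "
from h import *
plan([-50,390,300],GY)"
```

```text
t: 22.75
ee_pos: [55.9, 462.2, 301.6]
ee_rot: [2.063, 2.368, 0.003]
t 22.75 pos [ 55.9 462.2 301.6] gauge [-572.6 -458.1] tilt deg 0.12 F [ 0.6  1.  -0.4] gap 0.998 q [-0.34  0.13 -1.28  1.87  0.14  1.24 -1.53]
tool delta [ -57.  -114.9    1.3]
yaw cmd 0.004
```

```bash
python3 -m jog '[[[0,-50,0,0],[0,-50,0,0],[-50,0,0,0],[-50,0,0,0],[-50,0,0,0]]]'|egrep 't:|pos'
python3 -c "
from h import *
plan([-50,300,300],GY)"
```

```text
t: 23.38
ee_pos: [-21.4, 307.0, 303.0]
ee_rot: [2.057, 2.366, -0.003]
t 23.38 pos [-21.4 307.  303. ] gauge [-429.1 -555.5] tilt deg 0.37 F [ 1.1 -0.3 -0.5] gap 0.998 q [-0.5  -0.46 -0.89  2.14 -0.36  1.32 -1.11]
tool delta [ -3.  -29.3   3. ]
yaw cmd 0.006
```

```bash
python3 -m jog '[[[-50,0,0,0],[-50,0,0,0],[0,0,0,0]]]'|egrep 't:|pos'
python3 -c "
from h import *
plan([-50,300,300],GY)
print(R.from_rotvec(bot.get_obs()['ee_rot']).as_matrix()[:,2].round(3))"
```

```text
t: 23.75
ee_pos: [-18.7, 246.8, 308.5]
ee_rot: [2.05, 2.374, 0.013]
t 23.75 pos [-18.7 246.8 308.5] gauge [-369.1 -560.8] tilt deg 0.54 F [-0.9 -0.4  0.7] gap 0.998 q [-0.96 -0.49 -0.55  2.23 -0.25  1.35 -1.25]
tool delta [ 57.2 -23.3   8.4]
yaw cmd 0.012
[ 0.009  0.003 -1.   ]
```

```bash
python3 -m jog '[[[-60,0,0,0],[-60,0,0,0],[-60,0,0,0],[0,0,0,0]]]'|egrep 't:|pos'
python3 -c "
from h import *
plan([-50,300,300],GY)
print(R.from_rotvec(bot.get_obs()['ee_rot']).as_matrix()[:,2].round(3))"
```

```text
t: 24.25
ee_pos: [-17.6, 214.3, 305.9]
ee_rot: [2.063, 2.359, -0.027]
t 24.25 pos [-17.6 214.3 305.9] gauge [-336.7 -564.1] tilt deg 1.1 F [-0.7  0.9  0.1] gap 0.997 q [-1.63 -0.49 -0.12  2.27 -0.07  1.38 -1.59]
tool delta [ 89.4 -20.6   4.5]
yaw cmd 0.0
[-0.006 -0.018 -1.   ]
```

```bash
python3 -m jog '[[[-20,0,62,0],[-20,0,62,0],[0,0,0,0]]]'|egrep 't:|pos'
python3 -c "
from h import *
plan([-50,300,300],GY)
print(R.from_rotvec(bot.get_obs()['ee_rot']).as_matrix()[:,2].round(3))"
```

```text
t: 24.62
ee_pos: [-12.9, 194.6, 233.3]
ee_rot: [2.077, 2.338, -0.025]
t 24.62 pos [-12.9 194.6 233.3] gauge [-316.6 -562. ] tilt deg 1.24 F [ 0.5 -0.5  0.7] gap 1.001 q [-1.34 -0.49 -0.32  2.42 -0.16  1.22 -1.45]
tool delta [107.6 -24.6 -69. ]
yaw cmd -0.016
[ 0.    -0.022 -1.   ]
```

```bash
python3 -m jog '[[[-40,0,50,0],[-40,0,50,0],[0,0,0,0]]]'|egrep 't:|pos'
python3 -c "
from h import *
plan([-50,300,300],GY)
print(R.from_rotvec(bot.get_obs()['ee_rot']).as_matrix()[:,2].round(3))"
```

```text
t: 25.0
ee_pos: [-7.4, 184.5, 208.9]
ee_rot: [2.048, 2.313, -0.085]
t 25.0 pos [ -7.4 184.5 208.9] gauge [-305.9 -557.9] tilt deg 4.3 F [-0.4 -0.1  0.7] gap 1.003 q [-0.96 -0.49 -0.57  2.45 -0.27  1.2  -1.24]
tool delta [112.7 -29.  -99.6]
yaw cmd -0.012
[ 0.001 -0.075 -0.997]
```

It works: with joints 2 and 4 at their limits the tool tilts in just the direction needed (4.3° so far), and the tilt persists. Continue.

```bash
python3 -m jog '[[[-40,0,50,0],[-40,0,50,0],[0,0,0,0]]]'|egrep 't:|pos'
python3 -c "
from h import *
plan([-50,300,300],GY)
print(R.from_rotvec(bot.get_obs()['ee_rot']).as_matrix().round(3))"
```

```text
t: 25.38
ee_pos: [0.2, 178.1, 198.0]
ee_rot: [2.01, 2.29, -0.155]
t 25.38 pos [  0.2 178.1 198. ] gauge [-298.5 -551.2] tilt deg 7.8 F [0.2 1.4 0.5] gap 1.003 q [-0.7  -0.49 -0.74  2.45 -0.31  1.22 -1.1 ]
tool delta [ 112.5  -35.7 -117.7]
yaw cmd -0.005
[[-0.13   0.992  0.001]
 [ 0.982  0.129 -0.136]
 [-0.135 -0.016 -0.991]]
```

```bash
python3 -m jog '[[[-40,0,50,0],[-40,0,50,0],[-40,0,50,0],[-40,0,50,0],[-40,0,50,0],[0,0,0,0]]]'|egrep 't:|pos'
python3 -c "
from h import *
plan([-50,300,300],GY)
print(R.from_rotvec(bot.get_obs()['ee_rot']).as_matrix().round(3))"
```

```text
t: 26.12
ee_pos: [50.2, 148.3, 184.7]
ee_rot: [1.952, 2.218, -0.329]
t 26.12 pos [ 50.2 148.3 184.7] gauge [-262.3 -505.6] tilt deg 15.95 F [-0.9 -0.   0.3] gap 1.001 q [-0.2  -0.49 -0.96  2.46 -0.29  1.26 -0.79]
tool delta [ 126.7  -87.5 -150.4]
yaw cmd -0.014
[[-0.13   0.991 -0.02 ]
 [ 0.954  0.119 -0.274]
 [-0.269 -0.054 -0.962]]
```

```bash
python3 -m jog '[[[-25,-25,50,0],[-25,-25,50,0],[-25,-25,50,0],[0,0,0,0]]]'|egrep 't:|pos'
python3 -c "
from h import *
plan([-50,300,300],GY)
print(R.from_rotvec(bot.get_obs()['ee_rot']).as_matrix().round(3))"
```

```text
t: 26.62
ee_pos: [-7.0, 151.3, 167.5]
ee_rot: [1.907, 2.18, -0.418]
t 26.62 pos [ -7.  151.3 167.5] gauge [-272.9 -561.9] tilt deg 20.5 F [ 0.1 -0.   0.9] gap 0.998 q [-0.21 -0.49 -1.17  2.46 -0.38  1.29 -0.94]
tool delta [  98.7  -34.1 -175. ]
yaw cmd -0.013
[[-0.138  0.99  -0.025]
 [ 0.929  0.12  -0.349]
 [-0.343 -0.071 -0.937]]
```

```bash
python3 -m jog '[[[-30,-10,45,0],[-30,-10,45,0],[-30,-10,45,0],[0,0,0,0]]]'|egrep 't:|pos'
python3 -c "
from h import *
plan([0,400,300],GY)
plan([470,200,300],GY)
print(R.from_rotvec(bot.get_obs()['ee_rot']).as_matrix().round(3))"
```

```text
t: 27.12
ee_pos: [-35.7, 138.0, 161.9]
ee_rot: [1.866, 2.132, -0.481]
t 27.12 pos [-35.7 138.  161.9] gauge [-263.5 -592.2] tilt deg 24.61 F [ 0.3 -0.2 -0. ] gap 0.998 q [-0.22 -0.49 -1.28  2.46 -0.41  1.33 -1.03]
tool delta [ 174.8   56.  -235.2]
yaw cmd -0.017
t 27.12 pos [-35.7 138.  161.9] gauge [-263.5 -592.2] tilt deg 24.61 F [ 0.3 -0.2 -0. ] gap 0.998 q [-0.22 -0.49 -1.28  2.46 -0.41  1.33 -1.03]
tool delta [ -69.4  498.2 -160. ]
yaw cmd -0.017
[[-0.136  0.991 -0.017]
 [ 0.902  0.117 -0.416]
 [-0.41  -0.072 -0.909]]
```

24.6° is plenty: with 165 mm between TCP and lamp it gives about 75 mm of clearance. Now back out and round to the bottle.

```bash
python3 -m jog '[[[35,11,-47,0],[35,11,-47,0],[35,11,-47,0],[35,11,-47,0],[35,11,-47,0],[-18,51,4,0],[-18,51,4,0],[-18,51,4,0],[-18,51,4,0],[-18,51,4,0],[-18,51,4,0],[-18,51,4,0]]]'|egrep 't:|pos'
python3 -c "
from h import *
plan(list(g2w(-120,10.6))+[260],GY)
print(R.from_rotvec(bot.get_obs()['ee_rot']).as_matrix().round(3))"
```

```text
t: 28.62
ee_pos: [369.4, 295.2, 292.5]
ee_rot: [1.863, 2.131, -0.485]
t 28.62 pos [369.4 295.2 292.5] gauge [-365.3 -169.7] tilt deg 24.8 F [-0.1  0.7  0.4] gap 1.004 q [-0.06  0.43 -1.13  1.71  0.51  1.69 -1.16]
tool delta [-212.9  185.9  117.6]
yaw cmd -0.016
[[-0.138  0.99  -0.018]
 [ 0.9    0.118 -0.419]
 [-0.413 -0.074 -0.908]]
```

```bash
python3 -m jog '[[[-35.5,31,19.6,0],[-35.5,31,19.6,0],[-35.5,31,19.6,0],[-35.5,31,19.6,0],[-35.5,31,19.6,0],[-35.5,31,19.6,0],[16.5,3,36,-0.008],[16.5,3,36,-0.008],[16.5,3,36,0],[0,0,0,0],[0,0,0,0]]]'|egrep 't:|pos|wrist'
python3 -c "
from h import *
plan(list(g2w(-120,10.6))+[87],GY)
plan(list(g2w(-45.5,10.6))+[87],GY)
bottle()"
```

```text
t: 30.0
ee_pos: [579.3, 78.2, 142.1]
ee_rot: [1.846, 2.149, -0.487]
wrist_force: [0.7, 0.0, 0.2]
t 30.0 pos [579.3  78.2 142.1] gauge [-122.2    9.4] tilt deg 24.74 F [0.7 0.  0.2] gap 0.999 q [ 0.26  0.66 -0.95  1.73  0.86  1.43 -0.82]
tool delta [20.6  5.5 50.9]
yaw cmd 0.0
t 30.0 pos [579.3  78.2 142.1] gauge [-122.2    9.4] tilt deg 24.74 F [0.7 0.  0.2] gap 0.999 q [ 0.26  0.66 -0.95  1.73  0.86  1.43 -0.82]
tool delta [-47.3   5.5  81.6]
yaw cmd 0.0
green u 273 286 v 227 257 n 218
227 (np.int64(274), np.int64(274)) 231 (np.int64(274), np.int64(281)) 235 (np.int64(278), np.int64(284)) 239 (np.int64(280), np.int64(286)) 243 (np.int64(280), np.int64(286)) 247 (np.int64(279), np.int64(286)) 251 (np.int64(275), np.int64(285)) 255 (np.int64(276), np.int64(286)) 
red []
```

```bash
python3 -m jog '[[[10,3,25,0],[10.6,2.5,26,0],[-17,0,7.7,0],[-17,0,7.7,0],[-17,0,7.7,0],[-10,0,4.5,0],[-7,0,3,0],[0,0,0,0],[0,0,0,0]]]'|egrep 't:|pos|wrist'
python3 -c "
from h import *
plan(list(g2w(-45.5,10.6))+[87],GY)
bottle('pics/s12.png')"
```

```text
t: 31.18
ee_pos: [589.9, 3.0, 86.1]
ee_rot: [1.845, 2.151, -0.487]
wrist_force: [-0.2, -0.5, -0.1]
t 31.18 pos [589.9   3.   86.1] gauge [-46.3   9.9] tilt deg 24.71 F [-0.2 -0.5 -0.1] gap 1.001 q [ 0.35  0.71 -0.89  1.79  0.95  1.32 -0.78]
tool delta [-1.1  0.6 -0.5]
yaw cmd 0.002
green u 273 286 v 228 257 n 217
228 (np.int64(275), np.int64(278)) 232 (np.int64(273), np.int64(282)) 236 (np.int64(279), np.int64(285)) 240 (np.int64(279), np.int64(286)) 244 (np.int64(281), np.int64(286)) 248 (np.int64(277), np.int64(286)) 252 (np.int64(273), np.int64(286)) 256 (np.int64(276), np.int64(285)) 
red []
```

```bash
python3 -m jog '[[[0,0,0,0],[0,0,0,0],[0,0,0,0],[0,0,0,0],[0,0,0,0],[0,0,0,0]]]' 0 25; python3 -m jog '[[[3.5,0.6,-7.5,0],[0,0,0,0],[0,0,0,0]]]'
python3 -c "
from h import *
plan(list(g2w(0,10.6))+[94],GY)
bottle()"
```

```text
t: 31.98
ee_pos: [590.3, 2.3, 86.3]
ee_rot: [1.846, 2.15, -0.487]
wrist_force: [-0.1, 0.5, 3.4]
finger_gap: 0.539
grasp_force: 26.1
t: 32.35
ee_pos: [589.9, 8.1, 91.1]
ee_rot: [1.846, 2.15, -0.489]
wrist_force: [-0.0, 0.6, -0.8]
finger_gap: 0.539
grasp_force: 25.6
t 32.35 pos [589.9   8.1  91.1] gauge [-51.4  10.5] tilt deg 24.79 F [-0.   0.6 -0.8] gap 0.539 q [ 0.35  0.7  -0.9   1.78  0.94  1.33 -0.78]
tool delta [-48.   -0.2  18.6]
yaw cmd 0.0
green u 275 286 v 226 255 n 139
226 (np.int64(277), np.int64(277)) 230 (np.int64(280), np.int64(280)) 234 (np.int64(282), np.int64(282)) 238 (np.int64(280), np.int64(283)) 242 (np.int64(279), np.int64(284)) 246 (np.int64(282), np.int64(286)) 250 (np.int64(275), np.int64(286)) 254 (np.int64(277), np.int64(285)) 
red []
```

```bash
python3 -m jog '[[[-8,0,1.5,0],[-10,0,4,0],[-12,0,5,0],[-12,0,5.5,0],[0,0,0,0],[0,0,0,0]]]'|egrep 't:|pos|wrist'
python3 -m jog '[[[-8,0,4,0],[-8,0,3.5,0],[-3,0,1.4,0],[-3,0,1.4,0],[0,0,0,0],[0,0,0,0]]]'|egrep 't:|pos|wrist'
python3 -c "
from h import *
plan(list(g2w(18,10.6))+[94],GY)
print(proj('scene',[[*g2w(26,10.6),z] for z in (14,60,99,131)]).round(1).tolist())
bottle('pics/s13.png')"
```

```text
t: 33.15
ee_pos: [596.3, -35.7, 94.1]
ee_rot: [1.846, 2.15, -0.487]
wrist_force: [0.4, -0.6, -1.1]
t: 33.9
ee_pos: [599.6, -59.7, 93.8]
ee_rot: [1.846, 2.15, -0.488]
wrist_force: [0.2, 0.5, -0.0]
t 33.9 pos [599.6 -59.7  93.8] gauge [17.2 11.1] tilt deg 24.74 F [ 0.2  0.5 -0. ] gap 0.54 q [ 0.45  0.69 -0.88  1.79  0.96  1.29 -0.68]
tool delta [-0.8 -0.5  0.2]
yaw cmd 0.001
[[258.4, 258.9], [258.3, 246.1], [258.2, 234.7], [258.2, 225.1]]
green u 251 267 v 231 263 n 268
231 (np.int64(266), np.int64(266)) 235 (np.int64(251), np.int64(266)) 239 (np.int64(251), np.int64(264)) 243 (np.int64(258), np.int64(258)) 247 (np.int64(259), np.int64(259)) 251 (np.int64(258), np.int64(267)) 255 (np.int64(255), np.int64(266)) 259 (np.int64(252), np.int64(266)) 263 (np.int64(255), np.int64(259)) 
red [(array([259.1, 226.1]), [11, 13, 131])]
```

The cap is at (259,226) and was predicted at (258,225), so the bottle is upright at gauge x≈26. Lower it.

```bash
python3 -m jog '[[[1.3,0.2,2.8,0],[1.2,0.2,2.7,0],[0,0,0,0],[0,0,0,0]]]'|egrep 't:|pos|wrist'
for i in 1 2; do python3 -m jog '[[[0.4,0,0.9,0],[0,0,0,0],[0,0,0,0]]]'|egrep 'pos|wrist'; done
```

```text
t: 34.45
ee_pos: [599.5, -60.0, 87.7]
ee_rot: [1.846, 2.15, -0.488]
wrist_force: [-1.4, -0.0, -1.7]
ee_pos: [599.5, -60.0, 86.8]
wrist_force: [0.0, 0.2, -1.5]
ee_pos: [599.5, -60.3, 86.3]
wrist_force: [-1.2, -0.3, 4.6]
```

```bash
python3 -m jog '[[[0,0,0,0],[0,0,0,0],[0,0,0,0],[0,0,0,0],[0,0,0,0],[9,0,-4,0],[18,0,-8,0],[18,0,-8,0],[28,0,-13,0],[36,0,-20,0],[0,0,0,0]]]' 1
python3 - <<'E'
from h import *
plan(list(g2w(-80,-100))+[55],GY);bottle('pics/s14.png')
t=bot.camera('top');cv2.imwrite('pics/t14.png',t[:,:,::-1])
a=cv2.imread('pics/s14.png')
o=np.zeros((560,800,3),np.uint8);o[:,:400]=cv2.resize(a[190:330,225:325],(400,560),interpolation=2);o[:,405:800]=cv2.resize(t[140:285,225:327,::-1],(395,560),interpolation=2);cv2.imwrite('pics/c8.png',o)
# thumb post dark blob in scene
h=cv2.cvtColor(a[:,:,::-1].copy(),cv2.COLOR_RGB2HSV);m=(h[...,2]<95)&(h[...,1]<80)
print(proj('scene',[[*g2w(x,y),z] for x,y,z in((-80,-77,71),(-80,-77,52),(40,115,48),(30,117,29))]).round(1).tolist(), proj('top',[[*g2w(-80,-77),71],[*g2w(30,55),46]]).round(1).tolist())
ht=cv2.cvtColor(t,cv2.COLOR_RGB2HSV)
for c,s in blobs(t,lambda h:(h[...,2]<100)&(h[...,1]<90),10):
    if 235<c[0]<300 and 200<c[1]<290: print(c,s,w2g(onz('top',c,71)).round(1))
E
```

```text
t: 36.58
ee_pos: [582.6, 66.9, 89.6]
ee_rot: [1.838, 2.159, -0.481]
wrist_force: [0.0, -0.8, 0.3]
finger_gap: 0.999
grasp_force: 0.0
t 36.58 pos [582.6  66.9  89.6] gauge [-110.6   11.2] tilt deg 24.49 F [ 0.  -0.8  0.3] gap 0.999 q [ 0.26  0.72 -0.91  1.77  0.92  1.36 -0.86]
tool delta [  -9.3 -108.4   51.6]
yaw cmd 0.01
green u 251 267 v 234 265 n 401
234 (np.int64(252), np.int64(266)) 238 (np.int64(251), np.int64(267)) 242 (np.int64(251), np.int64(266)) 246 (np.int64(251), np.int64(266)) 250 (np.int64(251), np.int64(266)) 254 (np.int64(251), np.int64(266)) 258 (np.int64(251), np.int64(267)) 262 (np.int64(252), np.int64(262)) 
red [(array([258.8, 228.8]), [12, 13, 126])]
[[278.3, 209.9], [278.1, 215.2], [273.4, 279.1], [277.3, 283.5]] [[259.1, 236.9], [293.2, 181.4]]
[283.5 249.7] [267 227  48  58 703] [ -24.8 -118.4]
```

The bottle stands upright at the bed, with vertical edges at u 251–267 and the cap at (259,229). Now locate the thumb post for pinching.

Run:
```python
from h import *
for f,n in(("pics/top0.png","top"),("pics/top2.png","top"),("pics/top7.png","top")):
    t=cv2.imread(f)[:,:,::-1].copy()
    for c,s in blobs(t,lambda h:(h[...,2]<95)&(h[...,1]<110),10):
        if 250<c[0]<275 and 225<c[1]<250: print(f,c,s,w2g(onz(n,c,71)).round(1),"corners y",[w2g(onz(n,(s[0]+s[2]/2-.5,v),71)).round(1).tolist() for v in(s[1]-.5,s[1]+s[3]-.5)])
for x,y in((-80,-70),(-80,-75),(-80,-80)):print(y,proj('top',[[*g2w(x+a,y+b),71] for a,b in((-11,7),(11,7),(11,-7),(-11,-7))]).round(1).tolist())
# jaw front face top edge, jaw face y from scene/top0 : grey arm
```

```text
pics/top0.png [260.5 234.8] [256 234   9   3  11] [-75.8 -72.4] corners y [[-76.5, -68.9], [-77.7, -76.4]]
pics/top0.png [260.  239.2] [257 238   8   3  15] [-78.8 -83.1] corners y [[-76.9, -79.1], [-78.0, -86.6]]
pics/top2.png [262.1 236.1] [258 234   7   6  16] [-72.4 -76.2] corners y [[-74.1, -69.3], [-76.4, -84.3]]
pics/top7.png [259.9 239.4] [257 239   8   2  13] [-79.1 -83.6] corners y [[-77.3, -81.6], [-78.0, -86.6]]
-70 [[253.9, 232.1], [262.6, 230.7], [263.5, 236.2], [254.8, 237.6]]
-75 [[254.3, 234.0], [262.9, 232.7], [263.8, 238.1], [255.1, 239.5]]
-80 [[254.6, 236.0], [263.2, 234.6], [264.1, 240.1], [255.4, 241.5]]
```

```bash
python3 -m jog '[[[-8,0,-15,0.01],[-8,-30,3,0],[-8,-30,2,0],[-7,-27,2,0],[0,0,0,0],[0,0,0,0]]]' 0.5 20|egrep 't:|pos|wrist|gap'
python3 -c "
from h import *
plan(list(g2w(-85,-74))+[85],GY)
plan(list(g2w(-85,-74))+[63],GY)"
```

```text
t: 37.42
ee_pos: [503.2, 24.2, 116.6]
ee_rot: [1.857, 2.137, -0.484]
wrist_force: [0.6, 0.2, -0.2]
finger_gap: 0.496
t 37.42 pos [503.2  24.2 116.6] gauge [-78.9 -73.2] tilt deg 24.74 F [ 0.6  0.2 -0.2] gap 0.496 q [ 0.39  0.56 -0.98  1.96  0.85  1.29 -0.87]
tool delta [18.6  1.5 26.2]
yaw cmd -0.01
t 37.42 pos [503.2  24.2 116.6] gauge [-78.9 -73.2] tilt deg 24.74 F [ 0.6  0.2 -0.2] gap 0.496 q [ 0.39  0.56 -0.98  1.96  0.85  1.29 -0.87]
tool delta [27.6  3.1 46.2]
yaw cmd -0.01
```

```bash
python3 -m jog '[[[9,0.5,13,-0.01],[9,1,13,0],[5,1,10,0],[4.5,0.6,10,0],[0,0,0,0],[0,0,0,0]]]'|egrep 't:|pos|wrist|gap'
python3 -m jog '[[[0,0,0,0],[0,0,0,0],[0,0,0,0],[0,0,0,0],[0,0,0,0],[0,0,0,0]]]' 0 20
python3 -c "
from h import *
plan(list(g2w(-85,-74))+[63],GY);bottle()"
```

```text
t: 38.17
ee_pos: [500.3, 30.6, 62.6]
ee_rot: [1.846, 2.149, -0.488]
wrist_force: [0.2, 0.1, 0.8]
finger_gap: 0.5
t: 38.92
ee_pos: [499.6, 31.0, 63.2]
ee_rot: [1.846, 2.149, -0.489]
wrist_force: [-3.6, 1.7, 6.0]
finger_gap: 0.182
grasp_force: 19.9
t 38.92 pos [499.6  31.   63.2] gauge [-86.1 -75.9] tilt deg 24.77 F [-3.6  1.7  6. ] gap 0.182 q [ 0.33  0.64 -0.93  1.99  0.92  1.24 -0.95]
tool delta [-1.   1.9  0.5]
yaw cmd 0.0
green u 251 267 v 234 266 n 373
234 (np.int64(252), np.int64(266)) 238 (np.int64(251), np.int64(267)) 242 (np.int64(251), np.int64(266)) 246 (np.int64(251), np.int64(266)) 250 (np.int64(257), np.int64(266)) 254 (np.int64(251), np.int64(266)) 258 (np.int64(251), np.int64(266)) 262 (np.int64(252), np.int64(262)) 266 (np.int64(258), np.int64(258)) 
red [(array([258.7, 228.7]), [12, 13, 132])]
```

```bash
python3 -m jog '[[[0,6,-0.4,0],[0,8,-0.6,0],[0,8,-0.6,0],[0,8,-0.6,0],[0,8,-0.6,0],[0,0,0,0]]]'|egrep 't:|pos|wrist|gap'
python3 -m jog '[[[0,4,-0.3,0],[0,4,-0.3,0],[0,3,-0.2,0],[0,0,0,0],[0,0,0,0]]]'|egrep 't:|pos|wrist|gap'
python3 -c "
from h import *
plan(list(g2w(-86,-6))+[63],GY);bottle('pics/s15.png')"
```

```text
t: 39.72
ee_pos: [537.1, 36.3, 63.1]
ee_rot: [1.846, 2.147, -0.492]
wrist_force: [-5.8, 0.1, 8.0]
finger_gap: 0.186
t: 40.35
ee_pos: [547.3, 37.7, 63.1]
ee_rot: [1.846, 2.147, -0.494]
wrist_force: [-7.3, -0.5, 9.6]
finger_gap: 0.184
t 40.35 pos [547.3  37.7  63.1] gauge [-86.4 -27.7] tilt deg 24.98 F [-7.3 -0.5  9.6] gap 0.184 q [ 0.3   0.71 -0.9   1.88  0.94  1.29 -0.91]
tool delta [-1.  21.7 -1.4]
yaw cmd -0.001
green u 252 268 v 235 266 n 431
235 (np.int64(266), np.int64(267)) 239 (np.int64(252), np.int64(268)) 243 (np.int64(252), np.int64(268)) 247 (np.int64(252), np.int64(268)) 251 (np.int64(252), np.int64(267)) 255 (np.int64(252), np.int64(267)) 259 (np.int64(252), np.int64(267)) 263 (np.int64(252), np.int64(259)) 
red [(array([259.6, 229.8]), [12, 13, 132])]
```

```bash
for k in 1 2; do python3 -m jog '[[[0,3,-0.2,0],[0,3,-0.2,0],[0,0,0,0]]]'|egrep 't:|pos|wrist'
python3 -c "
from h import *
plan(list(g2w(-86,-6))+[63]);bottle()
"; done
```

```text
t: 40.78
ee_pos: [553.2, 38.6, 63.1]
ee_rot: [1.846, 2.147, -0.495]
wrist_force: [-6.9, -0.6, 9.9]
t 40.77 pos [553.2  38.6  63.1] gauge [-86.4 -21.7] tilt deg 25.0 F [-6.9 -0.6  9.9] gap 0.182 q [ 0.3   0.71 -0.9   1.86  0.95  1.3  -0.9 ]
tool delta [-0.9 15.7 -0.9]
green u 253 269 v 236 268 n 407
236 (np.int64(267), np.int64(267)) 240 (np.int64(254), np.int64(269)) 244 (np.int64(253), np.int64(269)) 248 (np.int64(253), np.int64(269)) 252 (np.int64(253), np.int64(269)) 256 (np.int64(253), np.int64(269)) 260 (np.int64(253), np.int64(267)) 264 (np.int64(253), np.int64(257)) 268 (np.int64(257), np.int64(257)) 
red [(array([260.8, 231.2]), [12, 13, 129])]
t: 41.2
ee_pos: [559.2, 39.4, 63.1]
ee_rot: [1.846, 2.147, -0.495]
wrist_force: [-6.3, -1.8, 10.4]
t 41.2 pos [559.2  39.4  63.1] gauge [-86.5 -15.7] tilt deg 25.02 F [-6.3 -1.8 10.4] gap 0.18 q [ 0.29  0.72 -0.9   1.85  0.95  1.3  -0.89]
tool delta [-0.7  9.6 -0.5]
green u 254 270 v 238 269 n 382
238 (np.int64(268), np.int64(269)) 242 (np.int64(254), np.int64(270)) 246 (np.int64(254), np.int64(270)) 250 (np.int64(254), np.int64(270)) 254 (np.int64(254), np.int64(270)) 258 (np.int64(254), np.int64(269)) 262 (np.int64(254), np.int64(262)) 266 (np.int64(255), np.int64(257)) 
red [(array([261.9, 232.8]), [11, 13, 129])]
```

The bottle slides upright with the jaw. Before the anvil takes load, I'll record how the tail button looks at rest and use it as a gauge.

Run:
```python
from h import *
S=[cv2.imread(f)[:,:,::-1] for f in("pics/s12.png","pics/s15.png")];S.append(bot.camera("scene"));cv2.imwrite("pics/s16.png",S[2][:,:,::-1])
print(proj("scene",[[*g2w(x,y),z] for x,y,z in((10,115,48),(50,115,48),(50,115,8),(10,115,8),(30,117,29),(30,123,29),(30,75,48))]).round(1).tolist())
for im in S[1:]:
    g=cv2.cvtColor(im.copy(),cv2.COLOR_RGB2GRAY);print(g[272:298,262:290:1])if im is S[2] else None
print(np.abs(S[1].astype(int)-S[2])[272:298,258:290].max())
```

```text
[[284.4, 274.6], [269.7, 280.6], [269.5, 291.8], [283.9, 285.7], [277.3, 283.5], [278.6, 285.2], [269.1, 266.7]]
[[129  92  91 104 112 112 112 111 111 110 113 109 111 113 111 109 112 111
  112 111 149 191 211 209 168  85  85  88]
 [128  92  86  95 106 107 110 108 110 110 109 114 111 110 110 111 112 110
  108 111 122 155 188 185 141  83  85  88]
 [134  90  83  86 100 107 109 111 109 107 110 112 110 110 110 109 110 110
  110 110 109 123 157 165 124  84  83  89]
 [178 101  85  84  89 104 110 113 107 111 111 109 111 111 110 112 111 109
  112 112 107 102 137 160 123  84  85  88]
 [195 108  82  83  83  92 105 109 109 108 111 112 110 113 110 112 111 112
  104 104  95  91 138 158 125  84  84  87]
 [165 100  80  85  84  85  99 108 107 109 106 108 109 111 110 107  99 100
   97  93  97  94 134 158 122  82  83  88]
 [144  95  86  82  82  83  88 101 108 109 108 109 108 104  99 101  92  95
   94  95  94  94 136 156 122  83  84  89]
 [145  97  85  84  83  81  82  90 104 110 110 102 101  97  93  95  95  92
   95  97  93  95 133 152 112  84  81  87]
 [151 103  83  85  84  82  81  82  93  98  96  95  
[... 1358 characters left out ...]
 182 178 176 177 178 175 175 172 195 214 221 227 228 230 231 231 233
  232 230 231 232 231 192  83  83  85  87]
 [177 181 177 178 179 203 217 214 215 221 228 230 229 228 230 231 231 233
  232 233 230 232 232 195  83  84  84  88]
 [202 202 220 218 219 227 233 231 229 229 229 228 230 228 228 229 231 232
  233 234 232 230 230 193  78  83  86  88]
 [224 225 233 234 233 233 233 232 231 229 229 230 228 230 228 228 231 230
  232 233 232 232 225 177  84  80  81  89]
 [231 230 232 233 232 233 233 232 233 231 230 229 229 229 229 227 229 230
  231 232 234 232 222 163  80  80  85  91]
 [230 231 231 232 233 233 233 233 233 231 231 230 228 230 230 229 227 229
  231 232 232 233 223 165  83  80  89  93]]
28
```

```bash
cat > btn.py <<'E'
from h import *
def spot():
    g=np.mean([cv2.cvtColor(bot.camera("scene"),cv2.COLOR_RGB2GRAY).astype(float) for _ in range(3)],axis=0)
    ref=cv2.cvtColor(cv2.imread("pics/s16.png"),cv2.COLOR_BGR2GRAY).astype(float)
    r=g[278:287,274:284]; w=np.clip(r-98,0,None); yy,xx=np.mgrid[278:287,274:284]
    # restrict to the button spot
    sel=((xx-279.5)**2+(yy-281.5)**2)<12; w=w*sel
    print("spot",((xx*w).sum()/w.sum()).round(2),((yy*w).sum()/w.sum()).round(2),"diff",np.abs(g-ref)[276:290,268:286].max().round(0))
    print(r.round(0).astype(int)[:7])
o=bot.get_obs();print(round(o["t"],2),"TCPgy",w2g(o["ee_pos"])[1].round(1),"F",o["wrist_force"].round(1));spot()
E
python3 btn.py
python3 -m jog '[[[0,3,-0.2,0],[0,0,0,0],[0,0,0,0]]]'>/dev/null; python3 btn.py
python3 -m jog '[[[0,3,-0.2,0],[0,0,0,0],[0,0,0,0]]]'>/dev/null; python3 btn.py;python3 -c "
from h import *
bottle()"
```

```text
41.3 TCPgy -15.7 F [-5.6 -0.1 10.6]
spot 279.37 281.07 diff 5.0
[[109 104  99  96  96  94  95  94  94  94]
 [ 99  98  92  93  94  95  93  96  94  94]
 [ 93  93  91  95 100 102 101  97  94  93]
 [ 92  93  92  98 104 109 113 105  94 100]
 [ 93  90  93  99 102 102 102  98  94 111]
 [ 88  86  87  92  93  93  91  92  94 113]
 [ 86  86  87  91  91  93  92  93  94 115]]
41.83 TCPgy -12.7 F [-6.5 -1.6 10.8]
spot 279.36 281.1 diff 7.0
[[109 104  98  94  95  96  94  96  95  95]
 [100  96  94  91  95  94  95  95  95  95]
 [ 93  95  92  94  99 102 102  97  97  93]
 [ 93  93  95  99 105 110 113 105  95 101]
 [ 94  92  90  98 103 103 102  99  93 109]
 [ 89  87  88  94  95  94  92  93  93 115]
 [ 86  85  88  90  92  93  95  92  94 114]]
42.35 TCPgy -10.1 F [-8.3 -1.3 11.4]
spot 278.28 281.39 diff 53.0
[[110 105 100  98  95  93  96  95  95  95]
 [100  96  94  92  94  93  95  95  94  93]
 [ 94  94  93  95 105 108  93  94  93  92]
 [ 94  95 109 129 127 113 106 101  95  99]
 [ 93 108 125 127 117 109 112 105  96 109]
 [ 90 100 110 100  99  99 100  96  96 114]
 [ 88  89  88  90  93  92  92  91  91 114]]
green u 255 271 v 239 270 n 363
239 (np.int64(270), np.int64(270)) 243 (np.int64(255), np.int64(271)) 247 (np.int64(255), np.int64(271)) 251 (np.int64(255), np.int64(271)) 255 (np.int64(255), np.int64(271)) 259 (np.int64(255), np.int64(271)) 263 (np.int64(255), np.int64(261)) 267 (np.int64(255), np.int64(258)) 
red [(array([263. , 234.1]), [11, 13, 130])]
```

The button lit up between TCP y -12.7 and -10.1, so that's anvil contact. I'll approach in small steps while averaging force.

```bash
cat > f.py <<'E'
from h import *
F=[];Y=[]
gy=np.array([np.cos(GY),np.sin(GY),0])
for i in range(12):
    im=bot.camera("scene");o=bot.get_obs();F.append(o["wrist_force"]@gy);Y.append(w2g(o["ee_pos"])[1])
print(round(o["t"],2),"y",np.mean(Y).round(2),"Fy",np.mean(F).round(2),"+-",(np.std(F)/12**.5).round(2))
g=cv2.cvtColor(im,cv2.COLOR_RGB2GRAY)
print(g[278:287,272:285])
E
python3 f.py; python3 -m jog '[[[0,1.5,-0.1,0],[0,0,0,0],[0,0,0,0]]]'>/dev/null; python3 f.py
```

```text
43.15 y -10.11 Fy -7.85 +- 0.14
[[111 109 110 103 101  98  95  95  96  93  94  97 133]
 [111 103 100  99  93  93  93  94  93  96  94  96 134]
 [100  95  93  94  95  92 105 106  94  96  95  94 136]
 [ 92  92  94  89 106 131 124 114 107 102  92 102 157]
 [ 94  93  91 107 125 128 117 108 115 106  96 108 188]
 [ 93  94  94 102 110 103  98 100 101  96  93 115 197]
 [ 93  93  85  87  90  88  93  94  93  94  92 114 198]
 [ 93  90  85  85  85  89  95  92  94  91 120 162 212]
 [ 87  86  84  87  87  92  92  92  95 136 195 217 226]]
44.12 y -9.0 Fy -9.0 +- 0.15
[[106 112 111 105 101  97  94  94  94  96  97  93 133]
 [107 104 100  94  92  91  95  98  95  97  94  92 133]
 [ 97  97  93  95  94  95 105 102  95  97  96  95 133]
 [ 93  92  93  92 105 150 164 134 107  99  95 101 156]
 [ 94  93  93 108 125 139 144 121 113 110  99 108 189]
 [ 95  97  93 114 120 100  99 103 102 100  93 112 200]
 [ 92  91  89  95  98  88  93  96  95  94  89 113 199]
 [ 91  89  85  85  85  85  90  92  92  94 123 164 213]
 [ 88  85  86  86  85  91  93  94  93 122 182 217 227]]
```

```bash
python3 -m jog '[[[0,2,-0.15,0],[0,0,0,0],[0,0,0,0]]]'>/dev/null; python3 f.py
```

```text
45.1 y -7.25 Fy -9.28 +- 0.14
[[108 107 107 105  98  98  92  94  99  95  94  95 134]
 [109 103  99  97  92  93  94  91  94  92  96  95 134]
 [ 95  93  92  95  92  94 106 108  93  95  95  94 134]
 [ 93  95  94  91 107 150 185 165 110  95  91  99 155]
 [ 94  97  92 108 137 162 167 144 116 106  98 110 189]
 [ 95  94  92 120 141 127 110 107 109 105  99 116 198]
 [ 93  93  87 104 111  97  94  98  95  98  95 115 196]
 [ 90  90  88  88  87  89  89  91  91  93 106 149 213]
 [ 89  85  85  84  87  88  92  95  96  93 124 196 226]]
```

Button brightness grows linearly from onset at about -11.8, giving a deflection of about 4.6 mm; force suggests about 5.5 mm. That's about half the travel. Release and back out along the tool axis.

```bash
python3 -m jog '[[[0,0,0,0],[0,0,0,0],[0,0,0,0],[0,0,0,0],[0,0,-10,0],[0,0,-25,0],[0,0,-50,0],[0,0,-50,0],[0,0,0,0],[0,0,0,0]]]' 0.5
python3 f.py
python3 - <<'E'
from h import *
bottle('pics/s17.png');t=bot.camera('top');cv2.imwrite('pics/t17.png',t[:,:,::-1])
a=cv2.imread('pics/s17.png')
o=np.zeros((560,800,3),np.uint8);o[:,:420]=cv2.resize(a[190:330,220:325],(420,560),interpolation=2);o[:300,425:800]=cv2.resize(a[100:340,190:490],(375,300));cv2.imwrite('pics/c9.png',o)
E
```

```text
t: 46.35
ee_pos: [572.1, 98.9, 184.7]
ee_rot: [1.845, 2.149, -0.487]
wrist_force: [0.8, 0.1, -0.6]
finger_gap: 0.502
grasp_force: 0.0
46.95 y 4.69 Fy -0.24 +- 0.11
[[109 108 114 104  98  98  93  91  96  95  95  95 134]
 [107 103 100  97  92  94  94  96  96  93  94  94 133]
 [ 97  95  92  92  93  92 103 106  96  94  92  92 133]
 [ 90  94  93  93 105 151 184 163 110  94  95 101 159]
 [ 93  91  93 106 137 160 167 144 113 108  98 108 188]
 [ 92  94  90 119 140 127 112 105 109 108 100 112 197]
 [ 95  89  84 106 112  94  93  98  96  99  96 114 197]
 [ 92  88  86  90  87  85  93  93  91  90 105 147 213]
 [ 88  86  85  89  85  89  90  92  90  96 124 193 225]]
green u 255 272 v 240 270 n 335
240 (np.int64(270), np.int64(270)) 244 (np.int64(263), np.int64(272)) 248 (np.int64(255), np.int64(272)) 252 (np.int64(255), np.int64(271)) 256 (np.int64(256), np.int64(271)) 260 (np.int64(256), np.int64(271)) 264 (np.int64(256), np.int64(261)) 268 (np.int64(256), np.int64(258)) 
red [(array([263.4, 234.9]), [12, 13, 138])]
```

View pics/c9.png

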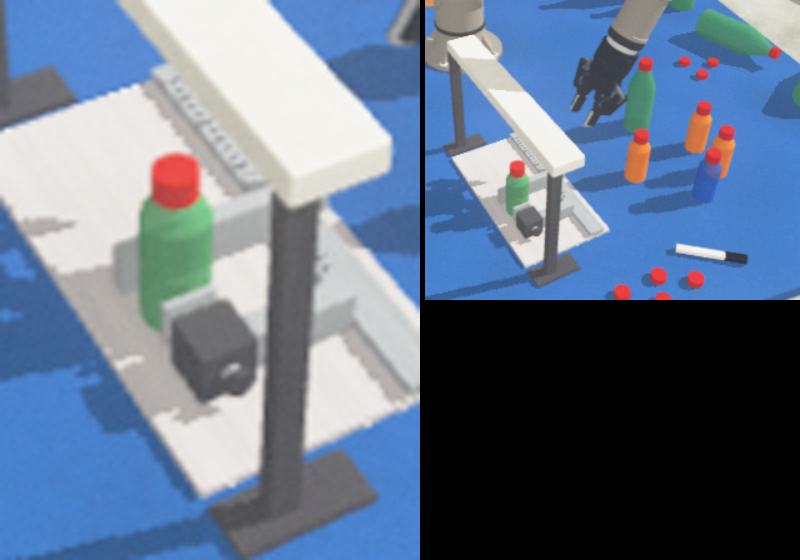

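The last picture shows the bottle upright, clamped between jaw and anvil under the lamp, cap at crop (175,180). The button is still out, unchanged by the release; the tall bottle is in place and the gripper clear.

```bash
python3 -c "
from cell import bot
print(bot.hand_in())"
```

```text
the job is handed in; nothing more can be done
None
```

I handed the job in at about 47 s of the 64 s: the short green bottle stands clamped upright under the lamp, anvil pushed in an estimated 5 mm (image 4.6, force 5.5), arm clear; one trial push briefly tipped the bottle and it settled back upright before I regrasped it.

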